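# Turn the cover plates over on to the brushing turntable

## Robot

A 7-joint arm with a two-finger parallel gripper is mounted at the origin on the work surface. World frame = base frame: x ahead of the robot, y to its left, z up, the work surface at z = 0. Lengths are in m, angles in rad, forces in N, time in s.
With the tool pointing down it reaches from about 0.425 to 1.025 m from the base axis. Payload 9.4 kg.
Tool frame: the origin (TCP) lies midway between the tips of the shut fingers; the grasp point (between the pads) lies 19 mm behind it (env.tcp_to_grasp is the distance from the TCP to the grasp point, in m); z points along the fingers, y is the direction in which the jaws open and shut (so a half turn about z gives the same grasp; the last joint's range is limited). The gripper opens to 85 mm and grips with 20 to 120 N. Pads are 22 mm wide; open, the fingers measure 114 mm over their backs; the gripper's body (76 mm by 85 mm) begins 54 mm behind the grasp point. The pads swing forward as they close: fully open they stand 13 mm farther back than shut.
Start: joints at [1.114, 0.599, -0.003, 1.599, 0.002, 0.943, -0.08], TCP at [0.269, -0.673, 0.231] pointing down, gripper open.
Joint ranges: [-2.57, 2.57], [-0.35, 1.97], [-1.29, 1.29], [0.11, 2.56], [-1.05, 4.19], [0.11, 1.86], [-2.63, 2.63]. Speed limits (rad/s): [2.22, 2.22, 3.01, 3.01, 3.14, 3.14, 3.14].

## Interface

Orientations are given as [roll, pitch, yaw] about the fixed x, y, z axes, in that order (R = Rz(yaw) Ry(pitch) Rx(roll)).
In Python, from plant import env, optics gives the robot as it stands.
- The arm moves only by the tool jog_arm, never from a script. Its argument "moves" is a list of rows, each an object of numbers: "tx", "ty", "tz": the shift along the tool's x, y, z in cm; "rx", "ry", "rz": the turn, a rotation vector about the tool's x, y, z in rad. A call has exactly 5 rows; each row is the pose to reach, as a shift and turn from the pose commanded when the call began, along the tool's axes at that moment; what a row does not reach only later rows make up. A row lasts 1/8 s, in which the tool goes at most 62.5 mm and 10.7 degrees, less where a joint would pass 70% of its speed; a pose out of reach is approached as far as the arm can. A call with a gripper value outside its range is refused whole. "fingers" is the finger opening in cm, from 0 to 8.54, set as the call begins (left out, the last holds). The fingers move at their own pace and stop on an object; "grip_force" is the grip in N (left out, the last holds). Time passes only in rows, so rows that repeat a pose let the fingers close, or fill a call up. It gives the time, the measured TCP pose, the force and the opening at its end, in the units of the state.
- env.get_state(): the state, without advancing time (a new reading comes with each control period).
- optics.get_image(name): name is "side" or "top" or "wrist"; returns a dict with "color" (400x640x3 uint8, red, green, blue), "range_z" (400x640 float32, m along the optical axis (not along the pixel's ray), 0 where there is no reading), "intrinsics" (3x3 intrinsics, pixels), "extrinsics" (4x4, takes a point from camera to world coordinates). Camera axes: x right, y up, looking along -z (the intrinsics and any distortion apply to the point x, -y, -z); pixel columns grow to the right and rows downward; lengths in m; the calibration is good to about 2 mm. A picture is of the moment at which its call begins.
- env.hand_in(): hands the job in, once; it reports no verdict.
The state is a dict: "clock": time; "q": joint angles; "qvel": joint speeds; "joint_torque": joint torques, N m; "eef_pos": TCP position; "tool_rot": TCP orientation; "wrist_force": force on the tool from outside, world axes, zero at the start; "ft_torque": the same for the moment, N m; "opening": finger opening in m.
Only numpy, scipy, OpenCV 4.12 (cv2) and the standard library are available. Lean on these libraries where they do the work, as an engineer would, in place of code of your own. Each camera call takes 0.05 s, during which the arm holds its last target. There are 200 camera calls.

## Task

The cover plates on the platen have their ground bright side up. One at a time, slide each over the platen's sloped edge to get hold of it, turn it over and lean it on the sloped rest at the loading side of the turntable, standing lengthwise in the channel at its foot, bright side against the rest and dark side out; between plates, index the turntable one click clockwise (seen from above) to bring up the next empty rest. At the end every plate stands fully home on a rest of its own, the turntable rests in a detent, and the wire brush and the oil can are where they were.

Things in the scene. Friction and masses are not known exactly. Their poses are not given: they have to be found in the camera images.
- plate0_c (a point): centre (half-way up) of a steel cover plate, 140 mm long (own x) by 92 mm wide (own y) by 5 mm thick, 0.48 kg, with punched holes. One face is ground bright, the other dark with forge scale; own z points out of the bright face. At the start it lies on the platen, bright face up, its length about square to the apron edge. May be absent
- plate1_c (a point): centre (half-way up) of a steel cover plate, 140 mm long (own x) by 92 mm wide (own y) by 5 mm thick, 0.48 kg, with punched holes. One face is ground bright, the other dark with forge scale; own z points out of the bright face. At the start it lies on the platen, bright face up, its length about square to the apron edge. May be absent
- plate2_c (a point): centre (half-way up) of a steel cover plate, 140 mm long (own x) by 92 mm wide (own y) by 5 mm thick, 0.48 kg, with punched holes. One face is ground bright, the other dark with forge scale; own z points out of the bright face. At the start it lies on the platen, bright face up, its length about square to the apron edge. May be absent
- plate3_c (a point): centre (half-way up) of a steel cover plate, 140 mm long (own x) by 92 mm wide (own y) by 5 mm thick, 0.48 kg, with punched holes. One face is ground bright, the other dark with forge scale; own z points out of the bright face. At the start it lies on the platen, bright face up, its length about square to the apron edge. May be absent
- platen: fixed steel platen, top 320 mm (its x) by 400 mm (its y), top surface 85 mm above the work surface. Origin at work-surface height straight under the middle of the edge from which the apron slopes down; the top reaches from y 0 (that edge) to y 400 mm. The other three sides drop straight to the bench
- chute: the platen's fixed sloped apron, 320 mm wide, 80 mm long down to a lip 33 mm high, 60 deg steep. Origin: foot of the slope, mid-width. x up the slope, z out of its face. A plate pushed lengthwise over the edge in small steps, the pusher drawn back between, tips freely once its middle is past and leans on the apron, lower end on the lip (centre at x about 70 mm), its top 60 mm free above the platen; pushed on while tipping it bridges the lip
- turntable_base: fixed round base of the turntable. Origin on the work surface on the turntable's vertical axis; its y axis points to the loading side, which faces the platen and is marked by a fixed steel pointer block 188 mm out from the axis, 22 mm high
- loading_point (a point): fixed point 83 mm from the turntable's axis on the loading side, 110 mm above the work surface: about where the centre of a plate on the rest that faces the loading side is
- turntable (a joint): angle of the turntable, a 340 mm steel disc (top face 44 mm above the work surface), growing clockwise seen from above; 0 at the start. It turns from -0.2 to 6.5 rad and has a detent every quarter turn (0, 1.571, 3.142, 4.712, 6.283); it springs into the nearest detent when let go, and about 2.5 N at a post moves it from one to the next
- facet0: sloped rest on the turntable: slab 80 mm up the slope, 90 mm wide, 60 deg from horizontal, leaning towards the axis. Origin: foot of the slope, mid-width, on the face. x up the slope, z out of the face, y sideways. At the foot a channel, 16 mm wide (z), 30 mm deep (x), 112 mm long (y), closed at the ends. A plate stood lengthwise in it has its centre at x 70, z 2.5 mm. facet0 faces the loading side at joint 0
- facet1: a rest like facet0, axes alike; it faces the loading side when the turntable is at 1 quarter turns
- facet2: a rest like facet0, axes alike; it faces the loading side when the turntable is at 2 quarter turns
- facet3: a rest like facet0, axes alike; it faces the loading side when the turntable is at 3 quarter turns
- post0 (a point): top centre of an upright round steel post, 16 mm thick and 76 mm tall (top 120 mm above the work surface), standing on the disc 150 mm from the axis at a corner between two rests; the turntable is turned by it; at the start it stands 45 degrees anticlockwise (seen from above) of the loading side
- post1 (a point): top centre of an upright round steel post, 16 mm thick and 76 mm tall (top 120 mm above the work surface), standing on the disc 150 mm from the axis at a corner between two rests; the turntable is turned by it; it comes to where post0 stood after 1 quarter turns
- post2 (a point): top centre of an upright round steel post, 16 mm thick and 76 mm tall (top 120 mm above the work surface), standing on the disc 150 mm from the axis at a corner between two rests; the turntable is turned by it; it comes to where post0 stood after 2 quarter turns
- post3 (a point): top centre of an upright round steel post, 16 mm thick and 76 mm tall (top 120 mm above the work surface), standing on the disc 150 mm from the axis at a corner between two rests; the turntable is turned by it; it comes to where post0 stood after 3 quarter turns
- wire_brush: wire brush with a wooden back and a bent steel handle, 150 by 60 by 110 mm, lying beyond the work; origin under its centre; not to be disturbed
- oil_can: closed steel can, 70 mm across and 110 mm tall; origin under its centre; not to be disturbed
Not all that is in view belongs to the job. What is shaped like the part that bears plate3_c but blue or pink is not meant.

How it is judged:
By the outcome, as a careful person would: the job done as asked, in the order asked, and still so for the second after the job is handed in, with the robot touching nothing.
Of plate0, plate1, plate2, plate3 only 3 to 4 are there at a start; the rules pass over those that are not, and their reading is None.
At some moment in a run one of plate0, plate1, plate2, plate3 may be knocked a few centimetres aside while the robot is not near it.
It also fails if it takes over 210 s, if anything falls off the work surface, if the arm or the gripper's body presses on something with over 40 N, if the wrist force passes 120 N, or if a joint passes its speed limit or range.

## Working session

There is one attempt and no reset: what is moved stays moved. The work goes in short steps, Python scripts to look and compute and a tool call to move; the robot and the scene stay as the last step left them, time stands still between calls to the robot, and variables do not carry over. Pictures are saved under pics/ and viewed, about 12 in all and at most 16, crops included, and the job is handed in when it is done.

Besides the shell and the picture viewer there is one more tool, called after ">>>" in YAML: its name, and indented under it one key for each argument. jog_arm: Moves the arm, as the interface text tells. Its arguments: {"type":"object","properties":{"moves":{"type":"array"},"fingers":{"type":"number"},"grip_force":{"type":"number"}},"required":["moves"]}

```bash
mkdir -p pics; ls; cat > h.py <<'E'
import numpy as np, cv2
from scipy.spatial.transform import Rotation as R
from plant import env, optics
def snap(name, fn=None):
    im=optics.get_image(name)
    np.savez('last_'+name+'.npz',**im)
    if fn: cv2.imwrite('pics/'+fn,im['color'][:,:,::-1])
    return im
def cloud(im):
    K=im['intrinsics'];d=im['range_z'];E=im['extrinsics']
    v,u=np.mgrid[:d.shape[0],:d.shape[1]]
    p=np.stack([(u-K[0,2])/K[0,0]*d,-(v-K[1,2])/K[1,1]*d,-d],-1)
    w=p@E[:3,:3].T+E[:3,3]; w[d==0]=np.nan
    return w
E
python3 - <<'E'
from h import *
s=env.get_state();print({k:np.round(v,3) for k,v in s.items()}); print([a for a in dir(env) if a[0]!='_'],[a for a in dir(optics) if a[0]!='_'])
for n in ['top','side','wrist']:
    im=snap(n,n+'0.png');print(n,im['intrinsics'].round(1).tolist(),im['extrinsics'].round(3).tolist(),[k for k in im])
E
```

```text
pics
{'clock': np.float64(0.0), 'q': array([ 1.114,  0.6  , -0.003,  1.6  ,  0.002,  0.943, -0.08 ]), 'qvel': array([ 0.001,  0.   , -0.   ,  0.001, -0.   , -0.001, -0.001]), 'joint_torque': array([ 0.0000e+00, -7.7645e+01,  1.5640e+00, -2.5801e+01,  1.2000e-02,
        9.0000e-03,  0.0000e+00]), 'eef_pos': array([ 0.269, -0.673,  0.23 ]), 'tool_rot': array([-3.14,  0.  ,  0.38]), 'wrist_force': array([-0.711,  0.196,  0.654]), 'ft_torque': array([-0.009, -0.009, -0.011]), 'opening': np.float64(0.086)}
['IKError', 'get_state', 'hand_in', 'tcp_to_grasp'] ['get_image']
top [[403.8, 0.0, 323.8], [0.0, 403.8, 199.8], [0.0, 0.0, 1.0]] [[0.023, 0.997, -0.067, 0.439], [-1.0, 0.022, -0.013, 0.022], [-0.011, 0.067, 0.998, 1.387], [0.0, 0.0, 0.0, 1.0]] ['color', 'range_z', 'intrinsics', 'extrinsics']
side [[364.1, 0.0, 316.1], [0.0, 364.1, 195.2], [0.0, 0.0, 1.0]] [[-0.911, 0.297, -0.286, 0.197], [-0.412, -0.656, 0.632, 0.777], [0.0, 0.693, 0.721, 0.968], [0.0, 0.0, 0.0, 1.0]] ['color', 'range_z', 'intrinsics', 'extrinsics']
wrist [[348.1, 0.0, 318.7], [0.0, 348.1, 203.4], [0.0, 0.0, 1.0]] [[0.371, 0.882, 0.29, 0.342], [-0.929, 0.352, 0.114, -0.643], [-0.001, -0.312, 0.95, 0.373], [0.0, 0.0, 0.0, 1.0]] ['color', 'range_z', 'intrinsics', 'extrinsics']
```

View pics/top0.png

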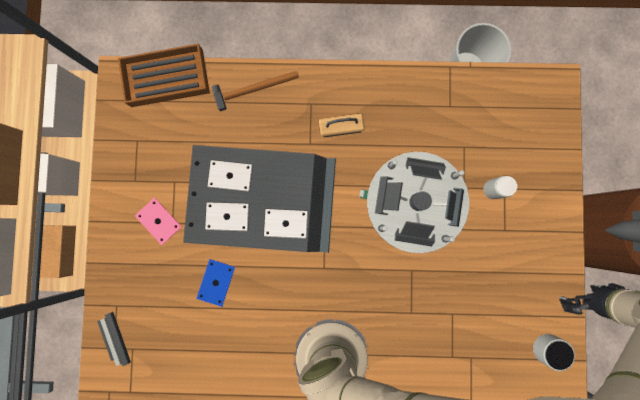

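View pics/side0.png

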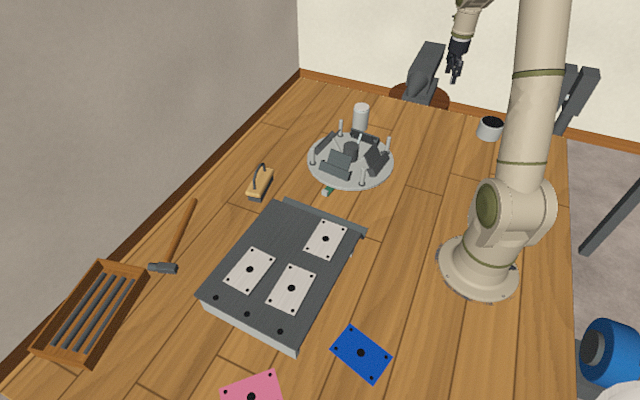

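Top picture: the platen spans (185–335, 146–252), with three bright plates at (230,176), (227,216) and (286,223). Blue (216,283) and pink (158,221) are the excluded look-alikes. The turntable is at (418,202), its pointer at (363,195), the brush at (341,124) and the oil can at (501,187).

```bash
cat >> h.py <<'E'
def plates(im,lo=0.07,hi=0.2,show=True):
    """bright plates lying (top cam): centre, long-axis angle"""
    w=cloud(im);c=im['color'].astype(int);g=c.mean(2);sat=c.max(2)-c.min(2)
    m=((g>150)&(sat<30)&(w[...,2]>0.075)&(w[...,2]<0.12)&(w[...,1]>-0.2)&(w[...,1]<0.5)).astype(np.uint8)
    m=cv2.morphologyEx(m,cv2.MORPH_CLOSE,np.ones((9,9)))
    n,l,st,ce=cv2.connectedComponentsWithStats(m);o=[]
    for i in range(1,n):
        if st[i,4]<300: continue
        p=w[l==i];p=p[~np.isnan(p).any(1)]
        r=cv2.minAreaRect((p[:,:2]*1000).astype(np.float32))
        o.append((r,np.median(p[:,2]),ce[i],st[i,4]))
    return o
E
python3 - <<'E'
from h import *
im=dict(np.load('last_top.npz'));w=cloud(im)
for o in plates(im): print(o)
z=w[...,2]
# platen top mask
c=im['color'];sel=(z>0.075)&(z<0.095);lab,l=cv2.connectedComponents(sel.astype(np.uint8))
l_=l[200,260];p=w[l==l_];print('platen',cv2.minAreaRect((p[:,:2]*1000).astype(np.float32)),cv2.boxPoints(cv2.minAreaRect((p[:,:2]*1000).astype(np.float32))),np.median(p[:,2]))
for a in [(320,170),(318,230),(325,200),(332,200)]: print(a,w[a[1],a[0]].round(3))
# disc
sel=(z>0.034)&(z<0.055);n,l=cv2.connectedComponents(sel.astype(np.uint8));lid=l[240,385];print(n,lid)
p=(w[l==lid][:,:2]*1000).astype(np.float32);print('disc',cv2.minEnclosingCircle(p),len(p), np.median(w[l==lid][:,2]))
print('pointer',w[195,363],w[195,360])
big=cv2.resize(c[140:265,345:525],None,fx=4.4,fy=4.4,interpolation=cv2.INTER_CUBIC);cv2.imwrite('pics/tt.png',big[:,:,::-1])
for u,v in [(382,228),(446,239),(457,176),(387,176),(341,124),(501,187)]:
    print((u,v),w[v,u].round(3))
sel=(z>0.105)&(z<0.135)&(w[...,1]<-0.08)&(w[...,1]>-0.5)&(w[...,0]>0.2)
n,l,st,ce=cv2.connectedComponentsWithStats(sel.astype(np.uint8))
for i in range(1,n):print(st[i,4],ce[i].round(),w[l==i].mean(0).round(3))
E
```

```text
(((599.78271484375, 346.99163818359375), (136.6334991455078, 87.18770599365234), 84.97885131835938), np.float64(0.09000548047672585), array([229.27199282, 175.14631957]), np.int32(1114))
(((466.707763671875, 350.72857666015625), (135.73699951171875, 86.92903900146484), 89.37061309814453), np.float64(0.09013319825350052), array([226.38761062, 216.25132743]), np.int32(1130))
(((448.57342529296875, 160.97412109375), (135.55311584472656, 87.45360565185547), 88.57778930664062), np.float64(0.08986045035070445), array([285.14198606, 223.19686411]), np.int32(1148))
platen ((529.9638671875, 279.2491455078125), (408.7974853515625, 320.6886291503906), 87.01531982421875) [[359.1942   83.47664]
 [679.4479   66.7787 ]
 [700.7335  475.02167]
 [380.47986 491.7196 ]] 0.08597172307577028
(320, 170) [0.629 0.054 0.046]
(318, 230) [0.429 0.056 0.033]
(325, 200) [0.53  0.035 0.021]
(332, 200) [0.53  0.012 0.028]
65 15
disc ((531.8214111328125, -273.0748291015625), 169.98855590820312) 4942 0.043423914469793656
pointer [ 0.55142153 -0.09428951  0.0069175 ] [ 0.54984369 -0.08275025  0.02356367]
(382, 228) [
[... 431 characters left out ...]
92.] [ 0.555 -0.184  0.105]
1 [417. 192.] [ 0.557 -0.257  0.106]
2 [420. 192.] [ 0.555 -0.265  0.105]
1 [426. 192.] [ 0.557 -0.285  0.11 ]
22 [417. 198.] [ 0.536 -0.256  0.106]
1 [424. 194.] [ 0.551 -0.279  0.106]
1 [427. 194.] [ 0.551 -0.289  0.105]
2 [423. 198.] [ 0.539 -0.276  0.108]
2 [426. 196.] [ 0.543 -0.287  0.107]
5 [429. 198.] [ 0.537 -0.296  0.106]
11 [421. 201.] [ 0.527 -0.27   0.106]
6 [425. 203.] [ 0.521 -0.283  0.107]
2 [414. 204.] [ 0.52  -0.246  0.106]
2 [429. 202.] [ 0.524 -0.295  0.106]
12 [419. 207.] [ 0.51  -0.262  0.106]
5 [426. 207.] [ 0.509 -0.286  0.107]
151 [419. 225.] [ 0.451 -0.262  0.117]
23 [384. 228.] [ 0.441 -0.152  0.118]
25 [451. 239.] [ 0.411 -0.362  0.117]
```

View pics/tt.png

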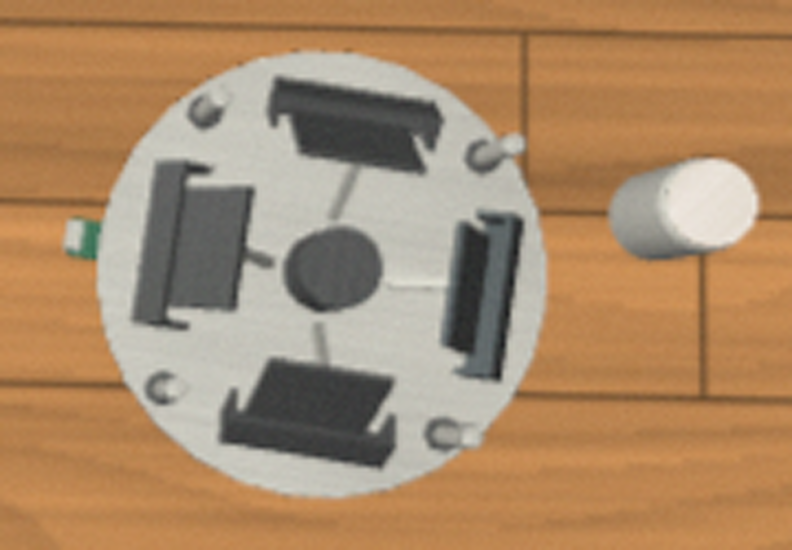

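```bash
cat >> h.py <<'E'
A=np.array([0.531,-0.272]); LD=np.deg2rad(82.0)      # turntable axis, loading dir
P=np.array([0.5197,0.083]); PY=np.deg2rad(87.0)      # platen origin, its y dir
py=np.array([np.cos(PY),np.sin(PY)]); px=np.array([py[1],-py[0]])
ld=np.array([np.cos(LD),np.sin(LD)]); lx=np.array([ld[1],-ld[0]])
def pl(x,y,z): return np.r_[P+x*px+y*py,z]           # platen -> world
def topl(w): d=np.asarray(w)[:2]-P; return np.array([d@px,d@py])
def down(yaw,tilt=0): # tool down, yaw; tilt about tool x
    return R.from_euler('xyz',[np.pi,0,yaw])*R.from_rotvec([tilt,0,0])
def plan(wps,start=None):
    s=env.get_state()
    p,r=(s['eef_pos'],R.from_euler('xyz',s['tool_rot'])) if start is None else start
    print('t',round(float(s['clock']),2),'at',s['eef_pos'].round(4),s['tool_rot'].round(3),'q',s['q'].round(2),'F',s['wrist_force'].round(1),'op',round(float(s['opening']),4))
    for P_,R_ in wps:
        t=(r.inv().apply(np.asarray(P_)-p)*100).round(2); v=(r.inv()*R_).as_rotvec().round(3)
        print('t',t.tolist(),'r',v.tolist(),'rows',round(float(max(np.linalg.norm(t)/6.25,np.rad2deg(np.linalg.norm(v))/10.7)),1))
        p=p+r.apply(t/100); r=r*R.from_rotvec(v)
E
python3 - <<'E'
from h import *
for c in [(.5998,.347),(.4667,.3507),(.4486,.161)]: print(topl(c).round(4))
x=topl((.4486,.161))[0]
D=down(PY)
plan([([.5,-.25,.26],down(.9)),([.5,0.02,.26],D),(pl(x,.172,.2),D),(pl(x,.172,.087),D)])
E
```

```text
[0.0662 0.2678]
[-0.0669  0.2646]
[-0.0751  0.0742]
t 0.15 at [ 0.2687 -0.673   0.2306] [-3.14  0.    0.38] q [ 1.11  0.6  -0.    1.6   0.    0.94 -0.08] F [ 0.3  0.2 -0. ] op 0.0854
t [37.17, -30.71, -2.91] r [-0.001, -0.0, -0.52] rows 7.7
t [21.15, -16.79, 0.01] r [-0.0, -0.0, -0.619] rows 4.3
t [23.59, -5.86, 6.01] r [0.0, -0.0, 0.0] rows 4.0
t [-0.0, -0.0, 11.3] r [0.0, -0.0, 0.0] rows 1.8
```

>>> jog_arm:
  moves:
    - {"tx": 6, "ty": -5, "tz": -2}
    - {"tx": 12, "ty": -10, "tz": -2.9}
    - {"tx": 18.6, "ty": -15.4, "tz": -2.9}
    - {"tx": 18.6, "ty": -15.4, "tz": -2.9}
    - {"tx": 18.6, "ty": -15.4, "tz": -2.9}
  fingers: 6
  grip_force: 30

```text
invalid input
```

>>> jog_arm:
  moves:
    - {"tx": 6, "ty": -5, "rz": -0.17}
    - {"tx": 12, "ty": -10, "rz": -0.34}
    - {"tx": 18.6, "ty": -15.3, "rz": -0.52}
    - {"tx": 18.6, "ty": -15.3, "rz": -0.52}
    - {"tx": 18.6, "ty": -15.3, "rz": -0.52}

```text
invalid input
```

>>> jog_arm:
  moves:
    - {"tx": 6, "ty": -5, "rz": -0.17}
    - {"tx": 12, "ty": -10, "rz": -0.34}
    - {"tx": 18, "ty": -14, "rz": -0.5}
    - {"tx": 21.15, "ty": -16.8, "rz": -0.62}
    - {"tx": 21.15, "ty": -16.8, "rz": -0.62}

```text
invalid input
```

```bash
python3 - <<'E'
from h import *
D=down(PY);x=-.0751
im=snap('wrist');
plan([(pl(x,.172,.2),D),(pl(x,.172,.087),D)])
E
```

```text
t 0.2 at [ 0.2687 -0.6731  0.2307] [-3.141  0.     0.38 ] q [ 1.11  0.6  -0.    1.6   0.    0.94 -0.08] F [ 0.3 -0.7  1. ] op 0.0854
t [51.73, -79.67, 3.14] r [-0.001, -0.0, -1.139] rows 15.2
t [-0.0, -0.0, 11.3] r [0.0, -0.0, 0.0] rows 1.8
```

>>> jog_arm:
  moves:
    - {"tx": 6, "ty": -5, "tz": -2, "rx": 0, "ry": 0, "rz": 0}
    - {"tx": 12, "ty": -10, "tz": -2.9, "rx": 0, "ry": 0, "rz": 0}
    - {"tx": 18.6, "ty": -15.4, "tz": -2.9, "rx": 0, "ry": 0, "rz": 0}
    - {"tx": 18.6, "ty": -15.4, "tz": -2.9, "rx": 0, "ry": 0, "rz": 0}
    - {"tx": 18.6, "ty": -15.4, "tz": -2.9, "rx": 0, "ry": 0, "rz": 0}
  fingers: 6
  grip_force: 30

```text
clock: 0.82
eef_pos: [0.3877, -0.4569, 0.2607]
tool_rot: [-3.141, -0.002, 0.387]
wrist_force: [0.3, -1.4, 0.2]
opening: 0.06
```

>>> jog_arm:
  moves:
    - {"tx": 6, "ty": -5, "tz": 0, "rx": 0, "ry": 0, "rz": -0.17}
    - {"tx": 12, "ty": -10, "tz": 0, "rx": 0, "ry": 0, "rz": -0.34}
    - {"tx": 18.6, "ty": -15.3, "tz": 0, "rx": 0, "ry": 0, "rz": -0.52}
    - {"tx": 18.6, "ty": -15.3, "tz": 0, "rx": 0, "ry": 0, "rz": -0.52}
    - {"tx": 18.6, "ty": -15.3, "tz": 0, "rx": 0, "ry": 0, "rz": -0.52}

```text
clock: 1.45
eef_pos: [0.5026, -0.2468, 0.2603]
tool_rot: [3.142, -0.002, 0.906]
wrist_force: [-1.1, -0.8, -0.4]
opening: 0.06
```

>>> jog_arm:
  moves:
    - {"tx": 6, "ty": -5, "tz": 0, "rx": 0, "ry": 0, "rz": -0.17}
    - {"tx": 12, "ty": -10, "tz": 0, "rx": 0, "ry": 0, "rz": -0.34}
    - {"tx": 18, "ty": -14, "tz": 0, "rx": 0, "ry": 0, "rz": -0.5}
    - {"tx": 21.15, "ty": -16.8, "tz": 0, "rx": 0, "ry": 0, "rz": -0.62}
    - {"tx": 21.15, "ty": -16.8, "tz": 0, "rx": 0, "ry": 0, "rz": -0.62}

```text
clock: 2.08
eef_pos: [0.5005, 0.022, 0.2604]
tool_rot: [3.141, -0.001, 1.524]
wrist_force: [0.3, -0.4, -0.1]
opening: 0.0599
```

```bash
python3 - <<'E'
from h import *
D=down(PY);x=-.0751
im=snap('wrist');
plan([(pl(x,.172,.2),D),(pl(x,.172,.087),D)])
E
```

```text
t 2.12 at [0.5006 0.0232 0.2605] [ 3.141e+00 -1.000e-03  1.524e+00] q [ 0.17  0.32 -0.43  2.05  0.18  0.8  -0.41] F [-0.2  2.2  0.8] op 0.0599
t [23.29, -5.8, 6.08] r [0.001, -0.001, 0.005] rows 4.0
t [-0.0, 0.01, 11.3] r [-0.0, -0.0, 0.0] rows 1.8
```

>>> jog_arm:
  moves:
    - {"tx": 6, "ty": -1.5, "tz": 1, "rx": 0, "ry": 0, "rz": 0}
    - {"tx": 12, "ty": -3, "tz": 3, "rx": 0, "ry": 0, "rz": 0}
    - {"tx": 18, "ty": -4.5, "tz": 5, "rx": 0, "ry": 0, "rz": 0}
    - {"tx": 23.3, "ty": -5.8, "tz": 6.1, "rx": 0, "ry": 0, "rz": 0}
    - {"tx": 23.3, "ty": -5.8, "tz": 6.1, "rx": 0, "ry": 0, "rz": 0}

```text
clock: 2.75
eef_pos: [0.4537, 0.2588, 0.1984]
tool_rot: [-3.14, -0.001, 1.525]
wrist_force: [0.2, -0.4, -0.2]
opening: 0.0596
```

>>> jog_arm:
  moves:
    - {"tx": 0, "ty": 0, "tz": 4, "rx": 0, "ry": 0, "rz": 0}
    - {"tx": 0, "ty": 0, "tz": 8, "rx": 0, "ry": 0, "rz": 0}
    - {"tx": 0, "ty": 0, "tz": 11.3, "rx": 0, "ry": 0, "rz": 0}
    - {"tx": 0, "ty": 0, "tz": 11.3, "rx": 0, "ry": 0, "rz": 0}
    - {"tx": 0, "ty": 0, "tz": 11.3, "rx": 0, "ry": 0, "rz": 0}

```text
clock: 3.38
eef_pos: [0.4554, 0.2545, 0.0871]
tool_rot: [3.141, 0.0, 1.518]
wrist_force: [0.3, -0.5, 0.4]
opening: 0.0602
```

>>> jog_arm:
  moves:
    - {"tx": 0, "ty": 0, "tz": 0.1, "rx": 0, "ry": 0, "rz": 0}
    - {"tx": 0, "ty": 0, "tz": 0.2, "rx": 0, "ry": 0, "rz": 0}
    - {"tx": 0, "ty": 0, "tz": 0.3, "rx": 0, "ry": 0, "rz": 0}
    - {"tx": 0, "ty": 0, "tz": 0.4, "rx": 0, "ry": 0, "rz": 0}
    - {"tx": 0, "ty": 0, "tz": 0.4, "rx": 0, "ry": 0, "rz": 0}

```text
clock: 4.0
eef_pos: [0.4542, 0.2555, 0.0822]
tool_rot: [-3.141, 0.0, 1.52]
wrist_force: [0.1, -0.6, -0.3]
opening: 0.06
```

>>> jog_arm:
  moves:
    - {"tx": 0, "ty": 0, "tz": 0.1, "rx": 0, "ry": 0, "rz": 0}
    - {"tx": 0, "ty": 0, "tz": 0.15, "rx": 0, "ry": 0, "rz": 0}
    - {"tx": 0, "ty": 0, "tz": 0.15, "rx": 0, "ry": 0, "rz": 0}
    - {"tx": 0, "ty": 0, "tz": 0.15, "rx": 0, "ry": 0, "rz": 0}
    - {"tx": 0, "ty": 0, "tz": 0.15, "rx": 0, "ry": 0, "rz": 0}

```text
clock: 4.62
eef_pos: [0.4543, 0.2555, 0.0808]
tool_rot: [-3.142, 0.0, 1.52]
wrist_force: [-0.2, -0.6, 0.3]
opening: 0.0599
```

```bash
python3 - <<'E'
from h import *
im=snap('wrist','w1.png'); plan([])
E
```

```text
t 4.67 at [0.4543 0.2555 0.0808] [-3.142  0.     1.52 ] q [-0.41  0.6  -0.3   2.17  0.43  0.42 -1.1 ] F [-1.  -0.4  0.1] op 0.0599
```

View pics/w1.png

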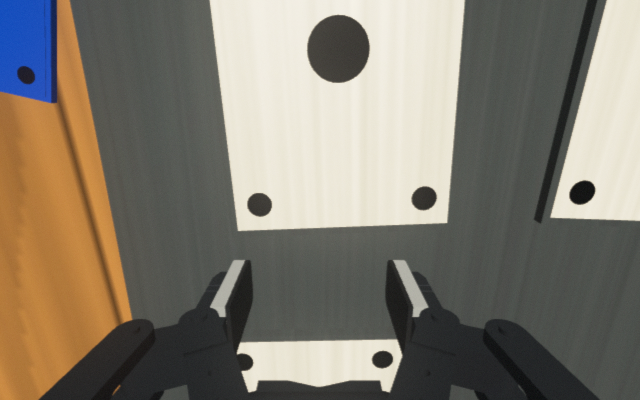

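Wrist picture: the fingers are in the gap between plate 2 (near edge at row 225) and plate 1 (hole row at 360), centred on it. I'll keep feeling for the platen.

>>> jog_arm:
  moves:
    - {"tx": 0, "ty": 0, "tz": 0.05, "rx": 0, "ry": 0, "rz": 0}
    - {"tx": 0, "ty": 0, "tz": 0.1, "rx": 0, "ry": 0, "rz": 0}
    - {"tx": 0, "ty": 0, "tz": 0.1, "rx": 0, "ry": 0, "rz": 0}
    - {"tx": 0, "ty": 0, "tz": 0.1, "rx": 0, "ry": 0, "rz": 0}
    - {"tx": 0, "ty": 0, "tz": 0.1, "rx": 0, "ry": 0, "rz": 0}

```text
clock: 5.3
eef_pos: [0.4543, 0.2555, 0.08]
tool_rot: [3.141, 0.0, 1.52]
wrist_force: [-0.7, -0.2, 5.3]
opening: 0.0602
```

>>> jog_arm:
  moves:
    - {"tx": 0, "ty": 0, "tz": 0.05, "rx": 0, "ry": 0, "rz": 0}
    - {"tx": 0, "ty": 0, "tz": 0.1, "rx": 0, "ry": 0, "rz": 0}
    - {"tx": 0, "ty": 0, "tz": 0.1, "rx": 0, "ry": 0, "rz": 0}
    - {"tx": 0, "ty": 0, "tz": 0.1, "rx": 0, "ry": 0, "rz": 0}
    - {"tx": 0, "ty": 0, "tz": 0.1, "rx": 0, "ry": 0, "rz": 0}

```text
clock: 5.92
eef_pos: [0.4543, 0.2555, 0.0799]
tool_rot: [3.141, 0.0, 1.52]
wrist_force: [-2.8, -1.3, 19.4]
opening: 0.0602
```

>>> jog_arm:
  moves:
    - {"tx": 0, "ty": 0, "tz": -0.3, "rx": 0, "ry": 0, "rz": 0}
    - {"tx": -1, "ty": 0, "tz": -0.3, "rx": 0, "ry": 0, "rz": 0}
    - {"tx": -2, "ty": 0, "tz": -0.3, "rx": 0, "ry": 0, "rz": 0}
    - {"tx": -3, "ty": 0, "tz": -0.3, "rx": 0, "ry": 0, "rz": 0}
    - {"tx": -3, "ty": 0, "tz": -0.3, "rx": 0, "ry": 0, "rz": 0}

```text
clock: 6.55
eef_pos: [0.4526, 0.224, 0.0816]
tool_rot: [-3.141, 0.001, 1.518]
wrist_force: [0.2, 0.4, 0.5]
opening: 0.0603
```

>>> jog_arm:
  moves:
    - {"tx": -1, "ty": 0, "tz": 0, "rx": 0, "ry": 0, "rz": 0}
    - {"tx": -2, "ty": 0, "tz": 0, "rx": 0, "ry": 0, "rz": 0}
    - {"tx": -3, "ty": 0, "tz": 0, "rx": 0, "ry": 0, "rz": 0}
    - {"tx": -4, "ty": 0, "tz": 0, "rx": 0, "ry": 0, "rz": 0}
    - {"tx": -4, "ty": 0, "tz": 0, "rx": 0, "ry": 0, "rz": 0}

```text
clock: 7.18
eef_pos: [0.4505, 0.184, 0.0817]
tool_rot: [-3.141, 0.001, 1.518]
wrist_force: [-0.1, -0.6, 0.4]
opening: 0.0597
```

```bash
cat >> h.py <<'E'
def st():
    s=env.get_state();print(round(float(s['clock']),2),'tcp',s['eef_pos'].round(4),'platen',topl(s['eef_pos']).round(4),s['tool_rot'].round(3),'F',s['wrist_force'].round(1),'op',round(float(s['opening']),4))
E
python3 - <<'E'
from h import *
im=snap('top','t1.png');st()
for o in plates(im): print(o[0],topl(np.array(o[0][0])/1000).round(4),o[1].round(3))
E
```

```text
7.22 tcp [0.4506 0.1846 0.0817] platen [-0.0743  0.0978] [-3.141e+00  1.000e-03  1.519e+00] F [ 0.3  0.9 -0.4] op 0.06
((599.7513427734375, 346.758544921875), (135.46722412109375, 87.62787628173828), 85.15319061279297) [0.0661 0.2676] 0.09
((467.9122009277344, 329.4640197753906), (83.99232482910156, 179.36590576171875), 1.283919095993042) [-0.0646  0.2434] 0.09
((444.057861328125, 104.39405822753906), (134.22959899902344, 87.504638671875), 87.09809875488281) [-0.0767  0.0174] 0.09
```

>>> jog_arm:
  moves:
    - {"tx": -0.4, "ty": 0, "tz": 0, "rx": 0, "ry": 0, "rz": 0}
    - {"tx": -0.8, "ty": 0, "tz": 0, "rx": 0, "ry": 0, "rz": 0}
    - {"tx": -1.1, "ty": 0, "tz": 0, "rx": 0, "ry": 0, "rz": 0}
    - {"tx": 1, "ty": 0, "tz": 0, "rx": 0, "ry": 0, "rz": 0}
    - {"tx": 1, "ty": 0, "tz": 0, "rx": 0, "ry": 0, "rz": 0}

```text
clock: 7.85
eef_pos: [0.4515, 0.1979, 0.0818]
tool_rot: [3.141, -0.001, 1.522]
wrist_force: [1.2, -1.0, -0.8]
opening: 0.0601
```

>>> jog_arm:
  moves:
    - {"tx": -1.8, "ty": 0, "tz": 0, "rx": 0, "ry": 0, "rz": 0}
    - {"tx": -2.2, "ty": 0, "tz": 0, "rx": 0, "ry": 0, "rz": 0}
    - {"tx": -2.5, "ty": 0, "tz": 0, "rx": 0, "ry": 0, "rz": 0}
    - {"tx": 0, "ty": 0, "tz": 0, "rx": 0, "ry": 0, "rz": 0}
    - {"tx": 0, "ty": 0, "tz": 0, "rx": 0, "ry": 0, "rz": 0}

```text
clock: 8.48
eef_pos: [0.4515, 0.1968, 0.0819]
tool_rot: [3.141, -0.001, 1.521]
wrist_force: [0.8, -0.3, -0.1]
opening: 0.0601
```

>>> jog_arm:
  moves:
    - {"tx": -2.2, "ty": 0, "tz": 0, "rx": 0, "ry": 0, "rz": 0}
    - {"tx": -2.6, "ty": 0, "tz": 0, "rx": 0, "ry": 0, "rz": 0}
    - {"tx": -2.9, "ty": 0, "tz": 0, "rx": 0, "ry": 0, "rz": 0}
    - {"tx": 0, "ty": 0, "tz": 0, "rx": 0, "ry": 0, "rz": 0}
    - {"tx": 0, "ty": 0, "tz": 0, "rx": 0, "ry": 0, "rz": 0}

```text
clock: 9.1
eef_pos: [0.4516, 0.1977, 0.0819]
tool_rot: [3.141, -0.002, 1.522]
wrist_force: [-0.2, -0.7, 0.1]
opening: 0.0597
```

```bash
python3 - <<'E'
from h import *
im=snap('top','t2.png');st()
for o in plates(im): print(o[0],topl(np.array(o[0][0])/1000).round(4),o[1].round(3))
E
```

```text
9.15 tcp [0.4512 0.1963 0.0817] platen [-0.0743  0.1096] [-3.142 -0.     1.521] F [-0.1 -0.5 -0.3] op 0.06
((599.8732299804688, 347.17852783203125), (136.6934356689453, 87.15379333496094), 84.82132720947266) [0.0662 0.268 ] 0.09
((467.7155456542969, 337.0104675292969), (83.90607452392578, 163.65415954589844), 1.3049728870391846) [-0.0652  0.2509] 0.09
((444.047119140625, 88.2313461303711), (135.07733154296875, 87.35527801513672), 86.93045043945312) [-0.0758  0.0013] 0.09
```

>>> jog_arm:
  moves:
    - {"tx": -2.5, "ty": 0, "tz": 0, "rx": 0, "ry": 0, "rz": 0}
    - {"tx": -2.9, "ty": 0, "tz": 0, "rx": 0, "ry": 0, "rz": 0}
    - {"tx": -3.2, "ty": 0, "tz": 0, "rx": 0, "ry": 0, "rz": 0}
    - {"tx": 0, "ty": 0, "tz": 0, "rx": 0, "ry": 0, "rz": 0}
    - {"tx": 0, "ty": 0, "tz": 0, "rx": 0, "ry": 0, "rz": 0}

```text
clock: 9.78
eef_pos: [0.4516, 0.1982, 0.0819]
tool_rot: [3.141, -0.002, 1.523]
wrist_force: [-0.9, 0.0, -0.5]
opening: 0.0598
```

>>> jog_arm:
  moves:
    - {"tx": -2.8, "ty": 0, "tz": 0, "rx": 0, "ry": 0, "rz": 0}
    - {"tx": -3.2, "ty": 0, "tz": 0, "rx": 0, "ry": 0, "rz": 0}
    - {"tx": -3.5, "ty": 0, "tz": 0, "rx": 0, "ry": 0, "rz": 0}
    - {"tx": 0, "ty": 0, "tz": 0, "rx": 0, "ry": 0, "rz": 0}
    - {"tx": 0, "ty": 0, "tz": 0, "rx": 0, "ry": 0, "rz": 0}

```text
clock: 10.4
eef_pos: [0.4518, 0.199, 0.082]
tool_rot: [3.14, -0.003, 1.523]
wrist_force: [-0.1, -0.2, -0.3]
opening: 0.0603
```

```bash
cat >> h.py <<'E'
def lean(im,xw,half=0.07):
    """fit the leaning plate near platen x=xw: print centroid/extent/normal of cloud over apron, bright pixels"""
    w=cloud(im).reshape(-1,3);g=im['color'].reshape(-1,3).astype(int)
    q=np.c_[(w[:,:2]-P)@px,(w[:,:2]-P)@py,w[:,2]]
    m=(abs(q[:,0]-xw)<half)&(q[:,1]>-.08)&(q[:,1]<.05)&(q[:,2]>.02)&(q[:,2]<.15)&(g.min(1)>130)&(g.max(1)-g.min(1)<40)
    q=q[m]; 
    if len(q)<50: print('few',len(q)); return
    c=np.median(q,0);n=np.linalg.svd(q-q.mean(0))[2][2]; n*=np.sign(n[2])
    print('n',len(q),'med',c.round(4),'normal',n.round(3),'z',np.percentile(q[:,2],[1,99]).round(3),'y',np.percentile(q[:,1],[1,99]).round(3),'x',np.percentile(q[:,0],[1,99]).round(3))
    return q
E
python3 - <<'E'
from h import *
im=snap('top','t3.png');st()
for o in plates(im): print(o[0],topl(np.array(o[0][0])/1000).round(4),o[1].round(3))
lean(im,-.076)
E
```

```text
10.45 tcp [0.4513 0.1971 0.0818] platen [-0.0743  0.1104] [ 3.141e+00 -1.000e-03  1.522e+00] F [-0.4 -0.1 -0.2] op 0.0601
((600.0344848632812, 346.93133544921875), (136.2027587890625, 87.41818237304688), 84.95429229736328) [0.0664 0.2678] 0.09
((467.7540588378906, 337.501953125), (83.93977355957031, 165.71522521972656), 1.3670333623886108) [-0.0652  0.2514] 0.09
few 0
```

```bash
python3 - <<'E'
from h import *
im=dict(np.load('last_top.npz'));w=cloud(im)
q=np.dstack([(w[...,:2]-P)@px,(w[...,:2]-P)@py,w[...,2]])
cv2.imwrite('pics/c3.png',cv2.resize(im['color'][140:265,260:380],None,fx=4.5,fy=4.5,interpolation=cv2.INTER_CUBIC)[:,:,::-1])
for v in (215,225,235):
  for u in range(296,338,4): print((u,v),q[v,u].round(3),im['color'][v,u])
E
```

```text
(296, 215) [-0.046  0.041  0.089] [87 90 87]
(300, 215) [-0.046  0.026  0.13 ] [138 135 129]
(304, 215) [-0.045  0.014  0.114] [127 120 114]
(308, 215) [-0.044  0.002  0.096] [126 117 109]
(312, 215) [-0.042 -0.01   0.084] [123 117 107]
(316, 215) [-0.041 -0.022  0.062] [123 115 110]
(320, 215) [-0.039 -0.034  0.037] [125 118 113]
(324, 215) [-0.038 -0.048  0.022] [102 102 100]
(328, 215) [-0.037 -0.061  0.027] [101 107 111]
(332, 215) [-0.035 -0.075 -0.002] [173 122  75]
(336, 215) [-0.034 -0.088  0.004] [194 133  83]
(296, 225) [-0.078  0.04   0.08 ] [86 88 87]
(300, 225) [-0.077  0.023  0.129] [124 119 112]
(304, 225) [-0.076  0.012  0.115] [127 119 112]
(308, 225) [-0.076  0.     0.092] [128 121 114]
(312, 225) [-0.075 -0.012  0.074] [20 17 19]
(316, 225) [-0.073 -0.024  0.058] [126 118 113]
(320, 225) [-0.072 -0.037  0.036] [127 123 115]
(324, 225) [-0.071 -0.05   0.016] [ 94 100 100]
(328, 225) [-0.07  -0.064  0.028] [ 97 104 105]
(332, 225) [-0.069 -0.077  0.002] [179 126  76]
(336, 225) [-0.068 -0.091 -0.001] [181 127  77]
(296, 235) [-0.096 -0.008  0.654] [76 72 59]
(300, 235) [-0.108  0.021  0.126] [52 51 49]
(304, 235) [-0.108  0.01   0.106] [125 121 114]
(308, 235) [-0.107 -0.002  0.092] [128 120 116]
(312, 235) [-0.107 -0.014  0.07 ] [125 119 111]
(316, 235) [-0.106 -0.027  0.051] [124 117 109]
(320, 235) [-0.106 -0.039  0.03 ] [72 67 64]
(324, 235) [-0.105 -0.053  0.021] [ 98 108 107]
(328, 235) [-0.104 -0.066  0.03 ] [ 98 104 105]
(332, 235) [-0.103 -0.08  -0.   ] [187 131  79]
(336, 235) [-0.102 -0.093 -0.002] [186 131  80]
```

View pics/c3.png

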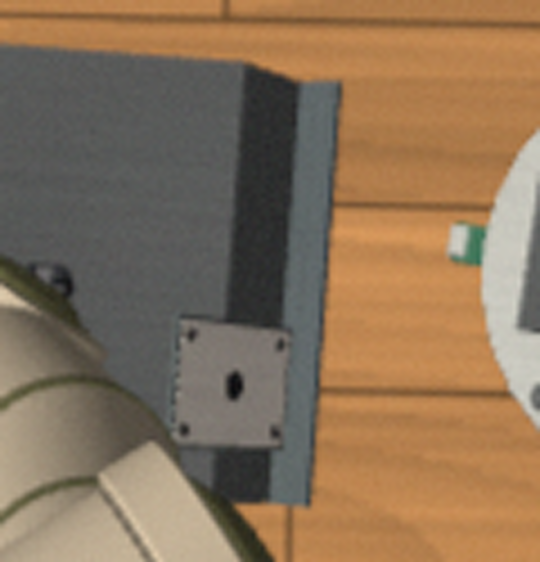

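Top crop: the plate leans on the apron with its bright face out (crop 180–290, 318–445), lower end at the lip. Next I grasp its free top.

```bash
cat >> h.py <<'E'
def G(x,back=0): # grasp pose for plate leaning at platen x
    return (pl(x,.0073+.5*back,.1027+.866*back), down(PY-np.pi/2,-np.pi/6))
E
python3 - <<'E'
from h import *
x=-.076;s=env.get_state()
plan([(pl(-.075,.10,.20),down(PY)),(pl(-.075,.08,.20),down(PY-np.pi/4,-.26)),G(x,.08),G(x,.02),G(x)])
E
```

```text
t 10.45 at [0.4513 0.1971 0.0818] [ 3.141e+00 -1.000e-03  1.522e+00] q [-0.32  0.58 -0.3   2.24  0.45  0.38 -1.04] F [-0.4 -0.1 -0.2] op 0.0601
t [-1.03, -0.07, -11.82] r [0.0, -0.001, 0.004] rows 1.9
t [-2.0, -0.0, -0.0] r [-0.246, -0.102, 0.781] rows 4.4
t [-2.38, 1.45, 3.28] r [-0.25, -0.301, 0.728] rows 4.4
t [-0.0, -0.0, 6.0] r [-0.0, 0.0, -0.0] rows 1.0
t [-0.0, -0.0, 2.0] r [-0.0, 0.0, -0.0] rows 0.3
```

>>> jog_arm:
  moves:
    - {"tx": 0, "ty": 0, "tz": -4, "rx": 0, "ry": 0, "rz": 0}
    - {"tx": 0, "ty": 0, "tz": -8, "rx": 0, "ry": 0, "rz": 0}
    - {"tx": -1, "ty": -0.1, "tz": -11.8, "rx": 0, "ry": 0, "rz": 0}
    - {"tx": -1, "ty": -0.1, "tz": -11.8, "rx": 0, "ry": 0, "rz": 0}
    - {"tx": -1, "ty": -0.1, "tz": -11.8, "rx": 0, "ry": 0, "rz": 0}
  fingers: 3

```text
clock: 11.08
eef_pos: [0.4496, 0.1849, 0.1994]
tool_rot: [-3.141, 0.0, 1.519]
wrist_force: [0.5, -1.2, -0.2]
opening: 0.0299
```

>>> jog_arm:
  moves:
    - {"tx": -0.4, "ty": 0, "tz": 0, "rx": -0.05, "ry": -0.02, "rz": 0.16}
    - {"tx": -0.8, "ty": 0, "tz": 0, "rx": -0.1, "ry": -0.04, "rz": 0.32}
    - {"tx": -1.2, "ty": 0, "tz": 0, "rx": -0.15, "ry": -0.06, "rz": 0.48}
    - {"tx": -1.6, "ty": 0, "tz": 0, "rx": -0.2, "ry": -0.08, "rz": 0.64}
    - {"tx": -2, "ty": 0, "tz": 0, "rx": -0.246, "ry": -0.102, "rz": 0.781}

```text
clock: 11.7
eef_pos: [0.448, 0.1653, 0.1986]
tool_rot: [2.88, 0.002, 0.73]
wrist_force: [0.2, 0.6, -0.4]
opening: 0.0303
```

```bash
python3 - <<'E'
from h import *
plan([G(-.076,.08),G(-.076,.02),G(-.076)])
E
```

```text
t 11.7 at [0.448  0.1653 0.1986] [2.88e+00 2.00e-03 7.30e-01] q [-0.62  0.35 -0.05  2.25  0.51  0.59 -1.93] F [ 0.2  0.6 -0.4] op 0.0303
t [-2.2, 1.44, 3.14] r [-0.248, -0.299, 0.726] rows 4.4
t [0.01, -0.0, 6.0] r [-0.0, 0.0, -0.0] rows 1.0
t [-0.0, -0.0, 2.0] r [-0.0, 0.0, -0.0] rows 0.3
```

>>> jog_arm:
  moves:
    - {"tx": -0.4, "ty": 0.3, "tz": 0.6, "rx": -0.05, "ry": -0.06, "rz": 0.15}
    - {"tx": -0.8, "ty": 0.6, "tz": 1.2, "rx": -0.1, "ry": -0.12, "rz": 0.3}
    - {"tx": -1.2, "ty": 0.9, "tz": 1.8, "rx": -0.15, "ry": -0.18, "rz": 0.45}
    - {"tx": -1.7, "ty": 1.2, "tz": 2.5, "rx": -0.2, "ry": -0.24, "rz": 0.6}
    - {"tx": -2.2, "ty": 1.44, "tz": 3.14, "rx": -0.248, "ry": -0.299, "rz": 0.726}

```text
clock: 12.32
eef_pos: [0.4465, 0.1345, 0.1718]
tool_rot: [2.616, 0.001, -0.052]
wrist_force: [-0.2, -0.5, -0.5]
opening: 0.0296
```

```bash
python3 - <<'E'
from h import *
plan([G(-.076,.08),G(-.076,.02),G(-.076)])
E
```

```text
t 12.32 at [0.4465 0.1345 0.1718] [ 2.616e+00  1.000e-03 -5.200e-02] q [-0.81  0.54  0.19  2.12  0.4   0.88 -2.57] F [-0.2 -0.5 -0.5] op 0.0296
t [-0.02, 0.04, 0.0] r [0.002, 0.001, 0.001] rows 0.0
t [0.0, -0.0, 6.0] r [-0.0, -0.0, -0.0] rows 1.0
t [-0.0, -0.0, 2.0] r [-0.0, -0.0, -0.0] rows 0.3
```

>>> jog_arm:
  moves:
    - {"tx": 0, "ty": 0, "tz": 2, "rx": 0, "ry": 0, "rz": 0}
    - {"tx": 0, "ty": 0, "tz": 4, "rx": 0, "ry": 0, "rz": 0}
    - {"tx": 0, "ty": 0, "tz": 6, "rx": 0, "ry": 0, "rz": 0}
    - {"tx": 0, "ty": 0, "tz": 6, "rx": 0, "ry": 0, "rz": 0}
    - {"tx": 0, "ty": 0, "tz": 6, "rx": 0, "ry": 0, "rz": 0}

```text
clock: 12.95
eef_pos: [0.4456, 0.1051, 0.1209]
tool_rot: [2.62, 0.001, -0.048]
wrist_force: [-0.9, -0.7, 0.3]
opening: 0.03
```

```bash
python3 - <<'E'
from h import *
snap('wrist','w2.png')
plan([G(-.076)])
E
```

```text
t 13.0 at [0.4458 0.1053 0.1212] [ 2.62   0.    -0.048] q [-0.8   0.61  0.23  2.19  0.43  0.72 -2.58] F [-0.5 -0.5  0. ] op 0.0301
t [-0.11, 0.04, 2.15] r [-0.002, -0.002, 0.004] rows 0.3
```

View pics/w2.png

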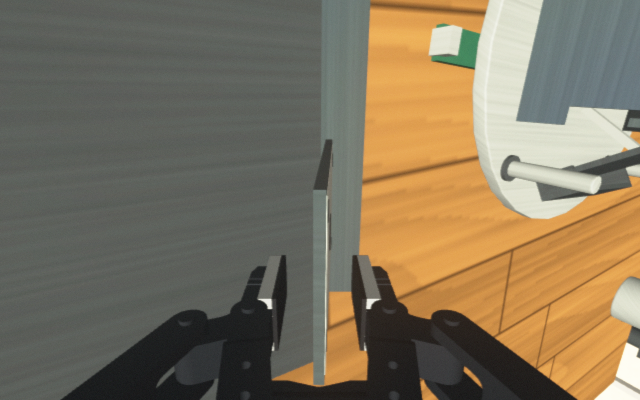

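Wrist picture: the plate's top edge (u≈320) is midway between the pads (285 and 357). Close on it.

>>> jog_arm:
  moves:
    - {"tx": -0.1, "ty": 0, "tz": 0.7, "rx": 0, "ry": 0, "rz": 0}
    - {"tx": -0.1, "ty": 0, "tz": 1.5, "rx": 0, "ry": 0, "rz": 0}
    - {"tx": -0.1, "ty": 0.04, "tz": 2.15, "rx": 0, "ry": 0, "rz": 0}
    - {"tx": -0.1, "ty": 0.04, "tz": 2.15, "rx": 0, "ry": 0, "rz": 0}
    - {"tx": -0.1, "ty": 0.04, "tz": 2.15, "rx": 0, "ry": 0, "rz": 0}

```text
clock: 13.62
eef_pos: [0.4441, 0.0937, 0.1026]
tool_rot: [2.62, 0.0, -0.049]
wrist_force: [0.7, 0.2, 0.8]
opening: 0.0299
```

>>> jog_arm:
  moves:
    - {"tx": 0, "ty": 0, "tz": 0, "rx": 0, "ry": 0, "rz": 0}
    - {"tx": 0, "ty": 0, "tz": 0, "rx": 0, "ry": 0, "rz": 0}
    - {"tx": 0, "ty": 0, "tz": 0, "rx": 0, "ry": 0, "rz": 0}
    - {"tx": 0, "ty": 0, "tz": 0, "rx": 0, "ry": 0, "rz": 0}
    - {"tx": 0, "ty": 0, "tz": 0, "rx": 0, "ry": 0, "rz": 0}
  fingers: 0
  grip_force: 70

```text
clock: 14.25
eef_pos: [0.4441, 0.0924, 0.1037]
tool_rot: [2.618, 0.0, -0.05]
wrist_force: [-0.7, -1.1, 10.2]
opening: 0.0046
```

```bash
cat >> h.py <<'E'
def T(up=0,out=0,hold=.029,lat=0): # place pose
    c=np.r_[A+(.083-.5*(up+hold)+.866*out)*ld+lat*lx,.110+.866*(up+hold)+.5*out]
    return (c,down(LD-np.pi/2,np.pi/6))
E
python3 - <<'E'
from h import *
g=G(-.076,.10);t=T(.15,.005)
mid=((g[0]+t[0])/2+[0,0,.02],down((PY+LD)/2-np.pi/2,0))
plan([g,mid,t,T(.08,.005),T(.02,.005),T(.003,.005)])
E
```

```text
t 14.25 at [0.4441 0.0924 0.1037] [ 2.618  0.    -0.05 ] q [-0.8   0.65  0.26  2.21  0.44  0.66 -2.59] F [-0.7 -1.1 10.2] op 0.0046
t [0.01, -0.21, -10.01] r [0.0, -0.001, 0.002] rows 1.6
t [5.28, 20.86, 5.22] r [0.524, -0.011, 0.043] rows 3.5
t [6.17, 20.42, -1.91] r [0.523, 0.011, 0.043] rows 3.4
t [0.01, 0.0, 7.0] r [0.0, 0.0, -0.0] rows 1.1
t [-0.0, -0.0, 6.0] r [0.0, 0.0, -0.0] rows 1.0
t [-0.0, -0.0, 1.7] r [0.0, 0.0, -0.0] rows 0.3
```

>>> jog_arm:
  moves:
    - {"tx": 0, "ty": 0, "tz": -2, "rx": 0, "ry": 0, "rz": 0}
    - {"tx": 0, "ty": 0, "tz": -5, "rx": 0, "ry": 0, "rz": 0}
    - {"tx": 0, "ty": 0, "tz": -8, "rx": 0, "ry": 0, "rz": 0}
    - {"tx": 0, "ty": 0, "tz": -10, "rx": 0, "ry": 0, "rz": 0}
    - {"tx": 0, "ty": 0, "tz": -10, "rx": 0, "ry": 0, "rz": 0}

```text
clock: 14.88
eef_pos: [0.447, 0.1446, 0.1898]
tool_rot: [2.623, -0.001, -0.048]
wrist_force: [-1.1, -0.1, -4.2]
opening: 0.0041
```

>>> jog_arm:
  moves:
    - {"tx": 1, "ty": 4, "tz": 1, "rx": 0.1, "ry": 0, "rz": 0}
    - {"tx": 2, "ty": 8, "tz": 2, "rx": 0.2, "ry": 0, "rz": 0.01}
    - {"tx": 3, "ty": 12, "tz": 3, "rx": 0.31, "ry": 0, "rz": 0.02}
    - {"tx": 4.2, "ty": 16.5, "tz": 4.1, "rx": 0.42, "ry": -0.01, "rz": 0.03}
    - {"tx": 5.28, "ty": 20.8, "tz": 5.2, "rx": 0.524, "ry": -0.011, "rz": 0.043}

```text
clock: 15.5
eef_pos: [0.4886, -0.0666, 0.2473]
tool_rot: [-3.137, 0.0, -0.093]
wrist_force: [1.2, 1.5, -4.6]
opening: 0.0041
```

```bash
python3 - <<'E'
from h import *
plan([T(.15,.005),T(.08,.005)])
E
```

```text
t 15.5 at [ 0.4886 -0.0666  0.2473] [-3.137  0.    -0.093] q [-0.05  0.3   0.09  2.11 -0.05  0.74 -1.59] F [ 1.2  1.5 -4.6] op 0.0041
t [6.12, 20.26, -2.12] r [0.519, 0.013, 0.045] rows 3.4
t [-0.0, 0.0, 7.0] r [-0.0, -0.0, 0.001] rows 1.1
```

>>> jog_arm:
  moves:
    - {"tx": 1.2, "ty": 4, "tz": -0.4, "rx": 0.1, "ry": 0, "rz": 0.01}
    - {"tx": 2.4, "ty": 8, "tz": -0.8, "rx": 0.2, "ry": 0, "rz": 0.02}
    - {"tx": 3.6, "ty": 12, "tz": -1.2, "rx": 0.31, "ry": 0, "rz": 0.03}
    - {"tx": 5, "ty": 16.2, "tz": -1.7, "rx": 0.42, "ry": 0.01, "rz": 0.04}
    - {"tx": 6.1, "ty": 20.3, "tz": -2.1, "rx": 0.519, "ry": 0.013, "rz": 0.045}

```text
clock: 16.12
eef_pos: [0.5301, -0.2751, 0.2668]
tool_rot: [-2.617, 0.001, -0.141]
wrist_force: [1.5, 1.3, -4.5]
opening: 0.004
```

>>> jog_arm:
  moves:
    - {"tx": 0, "ty": 0, "tz": 0, "rx": 0, "ry": 0, "rz": 0}
    - {"tx": 0, "ty": 0, "tz": 1.5, "rx": 0, "ry": 0, "rz": 0}
    - {"tx": 0, "ty": 0, "tz": 3, "rx": 0, "ry": 0, "rz": 0}
    - {"tx": 0, "ty": 0, "tz": 3, "rx": 0, "ry": 0, "rz": 0}
    - {"tx": 0, "ty": 0, "tz": 3, "rx": 0, "ry": 0, "rz": 0}

```text
clock: 16.75
eef_pos: [0.5335, -0.2571, 0.2425]
tool_rot: [-2.621, -0.001, -0.137]
wrist_force: [0.0, -0.3, -2.5]
opening: 0.0042
```

```bash
python3 - <<'E'
from h import *
plan([T(.08,.005)])
im=snap('side');w=snap('wrist')
a=cv2.resize(im['color'][95:215,270:430],(640,480),interpolation=cv2.INTER_CUBIC)
cv2.imwrite('pics/s4.png',a[:,:,::-1])
E
```

```text
t 16.75 at [ 0.5335 -0.2571  0.2425] [-2.621e+00 -1.000e-03 -1.370e-01] q [ 0.62  0.55 -0.03  1.79 -0.51  1.1  -0.81] F [ 0.  -0.3 -2.5] op 0.0042
t [-0.04, 0.24, 3.97] r [0.003, 0.0, 0.002] rows 0.6
```

View pics/s4.png

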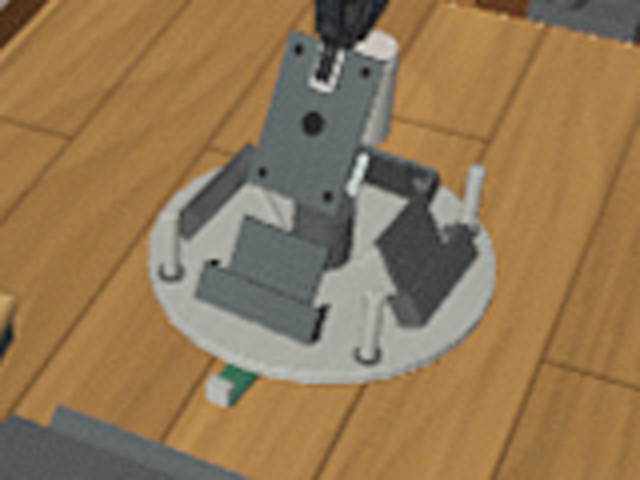

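Side crop: the plate is above the loading-side rest, dark face out, lined up with the channel. Lowering it in.

>>> jog_arm:
  moves:
    - {"tx": 0, "ty": 0.1, "tz": 2, "rx": 0, "ry": 0, "rz": 0}
    - {"tx": 0, "ty": 0.2, "tz": 4, "rx": 0, "ry": 0, "rz": 0}
    - {"tx": 0, "ty": 0.2, "tz": 5.5, "rx": 0, "ry": 0, "rz": 0}
    - {"tx": 0, "ty": 0.2, "tz": 7, "rx": 0, "ry": 0, "rz": 0}
    - {"tx": 0, "ty": 0.2, "tz": 7, "rx": 0, "ry": 0, "rz": 0}

```text
clock: 17.48
eef_pos: [0.5377, -0.2243, 0.1799]
tool_rot: [-2.619, 0.0, -0.138]
wrist_force: [0.3, 0.4, -3.3]
opening: 0.0041
```

```bash
python3 - <<'E'
from h import *
plan([T(.02,.005),T(.003,.005)])
im=snap('side');
a=cv2.resize(im['color'][95:215,270:430],(640,480),interpolation=cv2.INTER_CUBIC)
cv2.imwrite('pics/s5.png',a[:,:,::-1])
w=snap('top');c=cloud(w)
d=c[...,:2]-A;r=d@ld;l=d@lx
m=(abs(l)<.03)&(r>0)&(r<.16)&(c[...,2]>.05)&(c[...,2]<.17)
# unique normal-distance from rest plane through foot (118,49.4)
n=(r-.118)*.866+(c[...,2]-.0494)*.5; u=-(r-.118)*.5+(c[...,2]-.0494)*.866
for lo in range(0,120,10):
    k=m&(u>lo/1000)&(u<=(lo+10)/1000)
    if k.sum(): print(lo,k.sum(),np.percentile(n[k],[10,50,90]).round(4))
E
```

```text
t 17.48 at [ 0.5377 -0.2243  0.1799] [-2.619  0.    -0.138] q [ 0.59  0.61 -0.06  1.87 -0.55  0.96 -0.78] F [ 0.3  0.4 -3.3] op 0.0041
t [0.0, -0.02, 2.89] r [0.001, 0.001, 0.001] rows 0.5
t [0.0, -0.0, 1.7] r [0.0, 0.0, 0.0] rows 0.3
0 31 [0.0205 0.0226 0.0247]
10 51 [-0.0004  0.0212  0.0241]
20 73 [0.0003 0.0202 0.0237]
30 60 [0.0017 0.0205 0.0239]
40 16 [0.0072 0.0088 0.01  ]
50 34 [0.0065 0.0091 0.0111]
60 36 [0.007  0.0089 0.0101]
70 33 [0.0075 0.0093 0.0111]
80 37 [0.0072 0.0089 0.0119]
90 46 [0.0074 0.0094 0.012 ]
100 58 [-0.0736  0.0079  0.0109]
110 42 [0.0075 0.0094 0.011 ]
```

>>> jog_arm:
  moves:
    - {"tx": 0, "ty": 0, "tz": 1, "rx": 0, "ry": 0, "rz": 0}
    - {"tx": 0, "ty": 0, "tz": 2, "rx": 0, "ry": 0, "rz": 0}
    - {"tx": 0, "ty": 0, "tz": 3, "rx": 0, "ry": 0, "rz": 0}
    - {"tx": 0, "ty": 0, "tz": 3, "rx": 0, "ry": 0, "rz": 0}
    - {"tx": 0, "ty": 0, "tz": 3, "rx": 0, "ry": 0, "rz": 0}

```text
clock: 18.2
eef_pos: [0.5401, -0.2104, 0.1546]
tool_rot: [-2.62, -0.001, -0.139]
wrist_force: [-0.2, 0.5, -2.3]
opening: 0.004
```

>>> jog_arm:
  moves:
    - {"tx": 0, "ty": 0, "tz": 0.4, "rx": 0, "ry": 0, "rz": 0}
    - {"tx": 0, "ty": 0, "tz": 0.8, "rx": 0, "ry": 0, "rz": 0}
    - {"tx": 0, "ty": 0, "tz": 1.2, "rx": 0, "ry": 0, "rz": 0}
    - {"tx": 0, "ty": 0, "tz": 1.5, "rx": 0, "ry": 0, "rz": 0}
    - {"tx": 0, "ty": 0, "tz": 1.5, "rx": 0, "ry": 0, "rz": 0}

```text
clock: 18.82
eef_pos: [0.5425, -0.2061, 0.1444]
tool_rot: [-2.623, -0.006, -0.143]
wrist_force: [-5.9, -10.8, 24.0]
opening: 0.0043
```

```bash
python3 - <<'E'
from h import *
plan([T(.003,.005),T(0.003,0)])
E
```

```text
t 18.82 at [ 0.5425 -0.2061  0.1444] [-2.623 -0.006 -0.143] q [ 0.58  0.65 -0.08  1.91 -0.59  0.87 -0.75] F [ -5.9 -10.8  24. ] op 0.0043
t [-0.23, -0.18, 0.59] r [0.005, -0.007, 0.0] rows 0.1
t [0.0, 0.5, -0.0] r [-0.0, 0.0, 0.0] rows 0.1
```

>>> jog_arm:
  moves:
    - {"tx": 0, "ty": 0.1, "tz": -0.2, "rx": 0, "ry": 0, "rz": 0}
    - {"tx": 0, "ty": 0.3, "tz": -0.2, "rx": 0, "ry": 0, "rz": 0}
    - {"tx": 0, "ty": 0.5, "tz": -0.2, "rx": 0, "ry": 0, "rz": 0}
    - {"tx": 0, "ty": 0.5, "tz": -0.2, "rx": 0, "ry": 0, "rz": 0}
    - {"tx": 0, "ty": 0.5, "tz": -0.2, "rx": 0, "ry": 0, "rz": 0}

```text
clock: 19.45
eef_pos: [0.5417, -0.2074, 0.1437]
tool_rot: [-2.617, -0.004, -0.139]
wrist_force: [-3.1, -1.5, 20.2]
opening: 0.0042
```

```bash
python3 - <<'E'
from h import *
plan([T(.003,.0)])
E
```

```text
t 19.45 at [ 0.5417 -0.2074  0.1437] [-2.617 -0.004 -0.139] q [ 0.58  0.65 -0.08  1.91 -0.58  0.87 -0.75] F [-3.1 -1.5 20.2] op 0.0042
t [-0.16, 0.17, 0.6] r [-0.001, -0.003, 0.003] rows 0.1
```

>>> jog_arm:
  moves:
    - {"tx": 0, "ty": 0, "tz": 0, "rx": 0, "ry": 0, "rz": 0}
    - {"tx": 0, "ty": 0, "tz": 0, "rx": 0, "ry": 0, "rz": 0}
    - {"tx": 0, "ty": 0, "tz": 0, "rx": 0, "ry": 0, "rz": 0}
    - {"tx": 0, "ty": 0, "tz": 0, "rx": 0, "ry": 0, "rz": 0}
    - {"tx": 0, "ty": 0, "tz": 0, "rx": 0, "ry": 0, "rz": 0}
  fingers: 2

```text
clock: 20.08
eef_pos: [0.5403, -0.2081, 0.1406]
tool_rot: [-2.62, -0.001, -0.139]
wrist_force: [-0.4, 0.4, -0.1]
opening: 0.0199
```

>>> jog_arm:
  moves:
    - {"tx": 0, "ty": 0, "tz": -2, "rx": 0, "ry": 0, "rz": 0}
    - {"tx": 0, "ty": 0, "tz": -5, "rx": 0, "ry": 0, "rz": 0}
    - {"tx": 0, "ty": 0, "tz": -8, "rx": 0, "ry": 0, "rz": 0}
    - {"tx": 0, "ty": -3, "tz": -11, "rx": 0, "ry": 0, "rz": 0}
    - {"tx": 0, "ty": -5, "tz": -11, "rx": 0, "ry": 0, "rz": 0}

```text
clock: 20.7
eef_pos: [0.5394, -0.2201, 0.2633]
tool_rot: [-2.622, -0.004, -0.14]
wrist_force: [-0.1, 0.5, -0.4]
opening: 0.0197
```

```bash
cat >> h.py <<'E'
def rest(im):
    c=cloud(im);d=c[...,:2]-A;r=d@ld;l=d@lx
    n=(r-.118)*.866+(c[...,2]-.0494)*.5; u=-(r-.118)*.5+(c[...,2]-.0494)*.866
    m=(abs(l)<.07)&(u>.035)&(u<.16)&(abs(n)<.02)
    for lo in range(40,150,10):
        k=m&(u>lo/1000)&(u<=(lo+10)/1000)
        if k.sum(): print(lo,k.sum(),'n',np.percentile(n[k],[10,50,90]).round(4),'l',np.percentile(l[k],[2,98]).round(3))
    print('u top',np.percentile(u[m],[99,99.8]).round(4))
E
python3 - <<'E'
from h import *
st()
im=snap('side');rest(im)
a=cv2.resize(im['color'][95:215,270:430],(640,480),interpolation=cv2.INTER_CUBIC)
cv2.imwrite('pics/s6.png',a[:,:,::-1])
print('top');rest(snap('top'))
E
```

```text
20.7 tcp [ 0.5394 -0.2201  0.2633] platen [ 0.0355 -0.3017] [-2.622 -0.004 -0.14 ] F [-0.1  0.5 -0.4] op 0.0197
40 64 n [-0.0011  0.0023  0.0058] l [-0.046  0.041]
50 65 n [-0.0014  0.0029  0.005 ] l [-0.047  0.043]
60 67 n [-0.0023  0.0023  0.0054] l [-0.048  0.043]
70 68 n [-0.0013  0.0015  0.0047] l [-0.047  0.043]
80 64 n [-0.0003  0.0024  0.0064] l [-0.048  0.042]
90 68 n [-0.0005  0.0021  0.0052] l [-0.047  0.041]
100 65 n [-0.001   0.0025  0.006 ] l [-0.046  0.041]
110 69 n [-0.0015  0.0016  0.0044] l [-0.046  0.041]
120 67 n [-0.0018  0.0011  0.0048] l [-0.047  0.043]
130 67 n [-0.0011  0.0013  0.0044] l [-0.047  0.042]
140 40 n [-0.0014  0.0012  0.0049] l [-0.047  0.038]
u top [0.1446 0.1453]
top
40 54 n [0.0054 0.0072 0.0095] l [-0.042  0.044]
50 59 n [0.0048 0.0064 0.0096] l [-0.041  0.047]
60 59 n [0.0043 0.007  0.0088] l [-0.043  0.046]
70 57 n [0.0044 0.0068 0.0084] l [-0.04   0.046]
80 65 n [0.0043 0.0064 0.0096] l [-0.043  0.047]
90 60 n [0.0045 0.0063 0.0084] l [-0.042  0.046]
100 66 n [0.0038 0.0064 0.0084] l [-0.041  0.045]
110 62 n [0.0038 0.0059 0.0076] l [-0.041  0.043]
120 62 n [0.0037 0.0058 0.0073] l [-0.043  0.046]
130 62 n [0.0035 0.0054 0.0076] l [-0.042  0.043]
140 49 n [0.0012 0.0049 0.0072] l [-0.042  0.046]
u top [0.1464 0.1478]
```

View pics/s6.png

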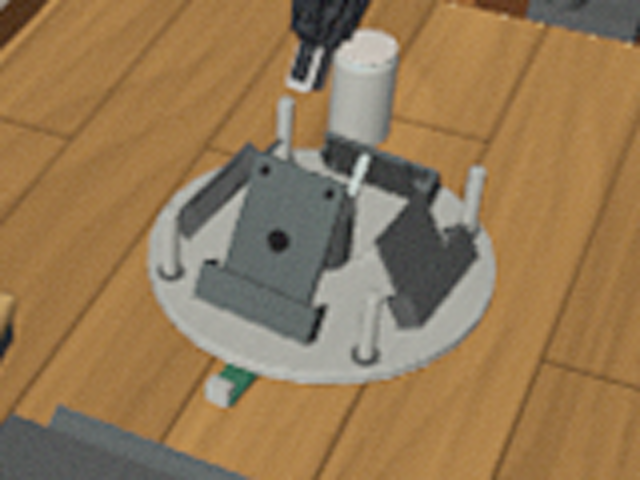

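```bash
python3 - <<'E'
from h import *
for nm in ('side','top'):
    c=cloud(dict(np.load(f'last_{nm}.npz')))
    for k in range(4):
        a=LD-k*np.pi/2;e=np.array([np.cos(a),np.sin(a)]);f=np.array([e[1],-e[0]])
        d=c[...,:2]-A;r=d@e;l=d@f;z=c[...,2]
        n=(r-.118)*.866+(z-.0494)*.5;u=-(r-.118)*.5+(z-.0494)*.866
        m=(abs(l)<.03)&(u>.02)&(u<.16)&(abs(n)<.02)
        h=np.histogram(u[m],np.arange(.04,.16,.01))[0]
        print(nm,k,h,'n',np.median(n[m&(u>.045)&(u<.075)]).round(4),'zmax',np.percentile(z[m],99.5).round(4) if m.any() else 0)
        # outer wall top
        m=(abs(l)<.03)&(n>.015)&(n<.026)&(u>.0)&(u<.05); 
        if m.any(): print('   wall u',np.percentile(u[m],[90,98]).round(4))
E
```

```text
side 0 [38 41 41 41 40 45 39 46 41 43 28] n 0.0024 zmax 0.1766
   wall u [0.0327 0.0349]
side 1 [0 2 3 0 9 0 0 0 0 0 0] n -0.0077 zmax 0.1219
   wall u [0.036  0.0363]
side 2 [10 14 23 27  6  0  0  0  0  0  0] n -0.0009 zmax 0.1225
   wall u [0.0338 0.034 ]
side 3 [25 28 21 28 12  0  0  0  0  0  0] n 0.0049 zmax 0.1231
   wall u [0.0303 0.0311]
top 0 [34 38 39 35 44 36 43 40 42 34 28] n 0.007 zmax 0.1799
   wall u [0.0348 0.038 ]
top 1 [24 22 26 24 40  2  0  0  0  0  0] n 0.003 zmax 0.1297
   wall u [0.0362 0.0381]
top 2 [ 5  7  6  4 14  1  0  0  0  0  0] n 0.0031 zmax 0.1293
   wall u [0.0355 0.0369]
top 3 [28 38 31 36 43  0  0  0  0  0  0] n 0.002 zmax 0.1251
   wall u [0.0348 0.0376]
```

Side crop: the plate stands in the loading-side channel, dark side out. The empty slabs and channel walls read the same ~5 mm offset up the slope, so the plate is home. Now to index with post0.

```bash
cat >> h.py <<'E'
def post(phi,z): 
    a=np.deg2rad(phi); return np.r_[A+.150*np.array([np.cos(a),np.sin(a)]),z]
def rows(start,poses): # rows relative to start pose
    p,r=start
    for q,o in poses: print([dict(zip(('tx','ty','tz','rx','ry','rz'),np.r_[(r.inv().apply(q-p)*100).round(1),(r.inv()*o).as_rotvec().round(2)].tolist()))])
E
python3 - <<'E'
from h import *
D=down
plan([([.50,-.19,.27],D(.5,.25)),([.455,-.155,.24],D(1.1)),(post(127,.2),D(1.75)),(post(127,.092),D(1.75))])
yaw=lambda ph: 1.75-(127-ph)/90*.85
for s in (127,97,67):
    rows((post(s,.092),D(yaw(s))),[(post(s-6*i,.092),D(yaw(s-6*i))) for i in range(1,6)])
E
```

```text
t 20.8 at [ 0.5392 -0.2172  0.2622] [-2.62  -0.003 -0.136] q [ 0.57  0.51 -0.04  1.81 -0.52  1.09 -0.86] F [ 0.4  1.6 -0.2] op 0.0197
t [-4.25, -2.27, 0.4] r [-0.262, -0.242, -0.59] rows 3.7
t [-2.27, -4.33, 4.19] r [-0.242, -0.075, -0.597] rows 3.5
t [-0.4, -1.4, 4.01] r [0.0, -0.0, -0.65] rows 3.5
t [-0.01, -0.0, 10.8] r [0.0, -0.0, -0.0] rows 1.7
[{'tx': 0.6, 'ty': 1.4, 'tz': 0.0, 'rx': 0.0, 'ry': -0.0, 'rz': 0.06}]
[{'tx': 1.1, 'ty': 2.9, 'tz': 0.0, 'rx': 0.0, 'ry': -0.0, 'rz': 0.11}]
[{'tx': 1.4, 'ty': 4.5, 'tz': 0.0, 'rx': -0.0, 'ry': -0.0, 'rz': 0.17}]
[{'tx': 1.6, 'ty': 6.0, 'tz': 0.0, 'rx': -0.0, 'ry': -0.0, 'rz': 0.23}]
[{'tx': 1.6, 'ty': 7.6, 'tz': 0.0, 'rx': 0.0, 'ry': -0.0, 'rz': 0.28}]
[{'tx': 0.3, 'ty': 1.5, 'tz': 0.0, 'rx': 0.0, 'ry': -0.0, 'rz': 0.06}]
[{'tx': 0.4, 'ty': 3.1, 'tz': 0.0, 'rx': 0.0, 'ry': -0.0, 'rz': 0.11}]
[{'tx': 0.3, 'ty': 4.7, 'tz': 0.0, 'rx': 0.0, 'ry': -0.0, 'rz': 0.17}]
[{'tx': 0.1, 'ty': 6.2, 'tz': 0.0, 'rx': 0.0, 'ry': -0.0, 'rz': 0.23}]
[{'tx': -0.3, 'ty': 7.8, 'tz': 0.0, 'rx': 0.0, 'ry': -0.0, 'rz': 0.28}]
[{'tx': -0.1, 'ty': 1.6, 'tz': 0.0, 'rx': 0.0, 'ry': -0.0, 'rz': 0.06}]
[{'tx': -0.4, 'ty': 3.1, 'tz': 0.0, 'rx': -0.0, 'ry': -0.0, 'rz': 0.11}]
[{'tx': -0.8, 'ty': 4.6, 'tz': 0.0, 'rx': 0.0, 'ry': -0.0, 'rz': 0.17}]
[{'tx': -1.4, 'ty': 6.1, 'tz': 0.0, 'rx': 0.0, 'ry': -0.0, 'rz': 0.23}]
[{'tx': -2.1, 'ty': 7.5, 'tz': 0.0, 'rx': 0.0, 'ry': -0.0, 'rz': 0.28}]
```

>>> jog_arm:
  moves:
    - {"tx": -1, "ty": -0.5, "tz": 0, "rx": -0.06, "ry": -0.06, "rz": -0.14}
    - {"tx": -2, "ty": -1.1, "tz": 0.2, "rx": -0.13, "ry": -0.12, "rz": -0.29}
    - {"tx": -3.2, "ty": -1.7, "tz": 0.3, "rx": -0.2, "ry": -0.18, "rz": -0.44}
    - {"tx": -4.2, "ty": -2.3, "tz": 0.4, "rx": -0.26, "ry": -0.24, "rz": -0.59}
    - {"tx": -4.2, "ty": -2.3, "tz": 0.4, "rx": -0.26, "ry": -0.24, "rz": -0.59}
  fingers: 4

```text
clock: 21.42
eef_pos: [0.4999, -0.19, 0.2685]
tool_rot: [-2.889, -0.001, 0.5]
wrist_force: [-0.2, -0.2, -0.1]
opening: 0.04
```

>>> jog_arm:
  moves:
    - {"tx": -0.6, "ty": -1, "tz": 1, "rx": -0.06, "ry": -0.02, "rz": -0.15}
    - {"tx": -1.2, "ty": -2, "tz": 2, "rx": -0.12, "ry": -0.04, "rz": -0.3}
    - {"tx": -1.8, "ty": -3.2, "tz": 3, "rx": -0.18, "ry": -0.06, "rz": -0.45}
    - {"tx": -2.3, "ty": -4.3, "tz": 4.2, "rx": -0.242, "ry": -0.075, "rz": -0.597}
    - {"tx": -2.3, "ty": -4.3, "tz": 4.2, "rx": -0.242, "ry": -0.075, "rz": -0.597}

```text
clock: 22.05
eef_pos: [0.4531, -0.1568, 0.2379]
tool_rot: [-3.137, -0.002, 1.094]
wrist_force: [-0.0, 0.2, 0.1]
opening: 0.0398
```

```bash
python3 - <<'E'
from h import *
plan([(post(127,.2),down(1.75)),(post(127,.092),down(1.75))])
E
```

```text
t 22.05 at [ 0.4531 -0.1568  0.2379] [-3.137e+00 -2.000e-03  1.094e+00] q [ 0.37  0.31 -0.19  2.13  0.08  0.72 -0.36] F [-0.   0.2  0.1] op 0.0398
t [-0.17, -1.29, 3.8] r [-0.004, -0.003, -0.656] rows 3.5
t [0.0, -0.0, 10.8] r [0.0, -0.0, 0.0] rows 1.7
```

>>> jog_arm:
  moves:
    - {"tx": 0, "ty": -0.4, "tz": 1, "rx": 0, "ry": 0, "rz": -0.17}
    - {"tx": -0.1, "ty": -0.8, "tz": 2, "rx": 0, "ry": 0, "rz": -0.34}
    - {"tx": -0.2, "ty": -1.3, "tz": 3, "rx": 0, "ry": 0, "rz": -0.51}
    - {"tx": -0.2, "ty": -1.3, "tz": 3.8, "rx": 0, "ry": 0, "rz": -0.656}
    - {"tx": -0.2, "ty": -1.3, "tz": 3.8, "rx": 0, "ry": 0, "rz": -0.656}

```text
clock: 22.68
eef_pos: [0.4427, -0.154, 0.2002]
tool_rot: [-3.14, -0.004, 1.746]
wrist_force: [-1.1, -0.1, -0.5]
opening: 0.0403
```

>>> jog_arm:
  moves:
    - {"tx": 0, "ty": 0, "tz": 3, "rx": 0, "ry": 0, "rz": 0}
    - {"tx": 0, "ty": 0, "tz": 6, "rx": 0, "ry": 0, "rz": 0}
    - {"tx": 0, "ty": 0, "tz": 9, "rx": 0, "ry": 0, "rz": 0}
    - {"tx": 0, "ty": 0, "tz": 10.8, "rx": 0, "ry": 0, "rz": 0}
    - {"tx": 0, "ty": 0, "tz": 10.8, "rx": 0, "ry": 0, "rz": 0}

```text
clock: 23.3
eef_pos: [0.4425, -0.1531, 0.092]
tool_rot: [-3.139, -0.003, 1.747]
wrist_force: [-0.1, 0.5, 0.8]
opening: 0.0402
```

>>> jog_arm:
  moves:
    - {"tx": 0.6, "ty": 1.4, "tz": 0, "rx": 0, "ry": 0, "rz": 0.06}
    - {"tx": 1.1, "ty": 2.9, "tz": 0, "rx": 0, "ry": 0, "rz": 0.11}
    - {"tx": 1.4, "ty": 4.5, "tz": 0, "rx": 0, "ry": 0, "rz": 0.17}
    - {"tx": 1.6, "ty": 6.0, "tz": 0, "rx": 0, "ry": 0, "rz": 0.23}
    - {"tx": 1.6, "ty": 7.6, "tz": 0, "rx": 0, "ry": 0, "rz": 0.28}

```text
clock: 23.92
eef_pos: [0.5139, -0.1227, 0.0938]
tool_rot: [-3.139, -0.002, 1.467]
wrist_force: [-4.4, 2.9, 0.9]
opening: 0.0397
```

>>> jog_arm:
  moves:
    - {"tx": 0.3, "ty": 1.5, "tz": 0, "rx": 0, "ry": 0, "rz": 0.06}
    - {"tx": 0.4, "ty": 3.1, "tz": 0, "rx": 0, "ry": 0, "rz": 0.11}
    - {"tx": 0.3, "ty": 4.7, "tz": 0, "rx": 0, "ry": 0, "rz": 0.17}
    - {"tx": 0.1, "ty": 6.2, "tz": 0, "rx": 0, "ry": 0, "rz": 0.23}
    - {"tx": -0.3, "ty": 7.8, "tz": 0, "rx": 0, "ry": 0, "rz": 0.28}

```text
clock: 24.55
eef_pos: [0.5931, -0.1345, 0.0932]
tool_rot: [-3.141, -0.002, 1.189]
wrist_force: [0.1, -0.7, -0.3]
opening: 0.0401
```

>>> jog_arm:
  moves:
    - {"tx": -0.1, "ty": 1.6, "tz": 0, "rx": 0, "ry": 0, "rz": 0.06}
    - {"tx": -0.4, "ty": 3.1, "tz": 0, "rx": 0, "ry": 0, "rz": 0.11}
    - {"tx": -0.8, "ty": 4.6, "tz": 0, "rx": 0, "ry": 0, "rz": 0.17}
    - {"tx": -1.4, "ty": 6.1, "tz": 0, "rx": 0, "ry": 0, "rz": 0.23}
    - {"tx": -2.1, "ty": 7.5, "tz": 0, "rx": 0, "ry": 0, "rz": 0.28}

```text
clock: 25.18
eef_pos: [0.6542, -0.1817, 0.0929]
tool_rot: [-3.14, -0.001, 0.909]
wrist_force: [0.2, 0.7, 0.1]
opening: 0.0402
```

```bash
python3 - <<'E'
from h import *
plan([(post(37,.092),down(.9)),(post(37,.24),down(.9))])
im=snap('top','t7.png');w=cloud(im)
sel=(w[...,2]>.105)&(w[...,2]<.135)&(np.linalg.norm(w[...,:2]-A,axis=-1)>.13)&(np.linalg.norm(w[...,:2]-A,axis=-1)<.17)
n,l,s_,ce=cv2.connectedComponentsWithStats(sel.astype(np.uint8))
for i in range(1,n):
  if s_[i,4]>9:
    m=w[l==i].mean(0);print(s_[i,4],m.round(3),np.rad2deg(np.arctan2(*(m[:2]-A)[::-1])).round(1))
for o in plates(im): print(o[0],topl(np.array(o[0][0])/1000).round(4),o[1].round(3))
cv2.imwrite('pics/c7.png',cv2.resize(im['color'][130:270,160:520],None,fx=2.2,fy=2.2,interpolation=cv2.INTER_CUBIC)[:,:,::-1])
E
```

```text
t 25.18 at [ 0.6542 -0.1817  0.0929] [-3.14e+00 -1.00e-03  9.09e-01] q [ 0.2   0.7  -0.02  1.81  0.02  0.63 -0.49] F [0.2 0.7 0.1] op 0.0402
t [-0.21, -0.27, 0.09] r [-0.002, -0.001, 0.009] rows 0.1
t [0.0, 0.0, -14.8] r [0.0, -0.0, -0.0] rows 2.4
26 [ 0.613 -0.397  0.117] -56.7
((599.51318359375, 347.1256408691406), (135.63357543945312, 87.6524429321289), 85.46977996826172) [0.0659 0.2679] 0.09
((465.8218994140625, 351.69354248046875), (87.08675384521484, 135.8585968017578), 1.1297718286514282) [-0.0679  0.2655] 0.09
```

View pics/c7.png

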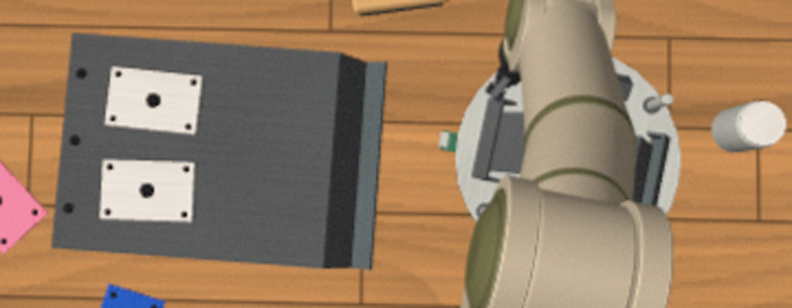

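>>> jog_arm:
  moves:
    - {"tx": 0, "ty": 0, "tz": -4, "rx": 0, "ry": 0, "rz": 0}
    - {"tx": 0, "ty": 0, "tz": -8, "rx": 0, "ry": 0, "rz": 0}
    - {"tx": 0, "ty": 0, "tz": -12, "rx": 0, "ry": 0, "rz": 0}
    - {"tx": 0, "ty": 0, "tz": -15, "rx": 0, "ry": 0, "rz": 0}
    - {"tx": 0, "ty": 0, "tz": -15, "rx": 0, "ry": 0, "rz": 0}

```text
clock: 25.85
eef_pos: [0.6547, -0.1816, 0.2457]
tool_rot: [3.139, -0.004, 0.912]
wrist_force: [0.7, 0.2, -0.4]
opening: 0.0398
```

```bash
python3 - <<'E'
from h import *
plan([(pl(.05,-.05,.22),down(1.2)),(pl(-.0,.15,.22),down(PY)),(pl(-.0679,.366,.2),down(PY)),(pl(-.0679,.366,.082),down(PY))])
E
```

```text
t 25.85 at [ 0.6547 -0.1816  0.2457] [ 3.139 -0.004  0.912] q [ 0.2   0.53 -0.02  1.7   0.01  0.91 -0.48] F [ 0.7  0.2 -0.4] op 0.0398
t [11.39, -19.92, 2.56] r [0.003, -0.003, -0.288] rows 3.7
t [17.43, -11.02, 0.01] r [-0.0, -0.0, -0.319] rows 3.3
t [21.6, -6.78, 2.01] r [-0.0, -0.0, 0.0] rows 3.6
t [-0.0, 0.01, 11.8] r [-0.0, -0.0, 0.0] rows 1.9
```

>>> jog_arm:
  moves:
    - {"tx": 3, "ty": -5, "tz": 0, "rx": 0, "ry": 0, "rz": -0.08}
    - {"tx": 6, "ty": -10, "tz": 1, "rx": 0, "ry": 0, "rz": -0.16}
    - {"tx": 9, "ty": -15.5, "tz": 2, "rx": 0, "ry": 0, "rz": -0.24}
    - {"tx": 11.4, "ty": -19.9, "tz": 2.5, "rx": 0, "ry": 0, "rz": -0.288}
    - {"tx": 11.4, "ty": -19.9, "tz": 2.5, "rx": 0, "ry": 0, "rz": -0.288}
  fingers: 6

```text
clock: 26.48
eef_pos: [0.5636, 0.0349, 0.2172]
tool_rot: [-3.137, -0.002, 1.207]
wrist_force: [0.9, -0.7, 0.3]
opening: 0.0599
```

>>> jog_arm:
  moves:
    - {"tx": 4.5, "ty": -2.8, "tz": 0, "rx": 0, "ry": 0, "rz": -0.08}
    - {"tx": 9, "ty": -5.6, "tz": 0, "rx": 0, "ry": 0, "rz": -0.16}
    - {"tx": 13.5, "ty": -8.5, "tz": 0, "rx": 0, "ry": 0, "rz": -0.24}
    - {"tx": 17.4, "ty": -11, "tz": 0, "rx": 0, "ry": 0, "rz": -0.32}
    - {"tx": 17.4, "ty": -11, "tz": 0, "rx": 0, "ry": 0, "rz": -0.32}

```text
clock: 27.1
eef_pos: [0.5256, 0.236, 0.2182]
tool_rot: [-3.14, -0.003, 1.526]
wrist_force: [0.4, -1.7, 0.4]
opening: 0.0602
```

>>> jog_arm:
  moves:
    - {"tx": 5.5, "ty": -1.7, "tz": 0.5, "rx": 0, "ry": 0, "rz": 0}
    - {"tx": 11, "ty": -3.4, "tz": 1, "rx": 0, "ry": 0, "rz": 0}
    - {"tx": 16.5, "ty": -5.2, "tz": 1.5, "rx": 0, "ry": 0, "rz": 0}
    - {"tx": 21.6, "ty": -6.8, "tz": 2, "rx": 0, "ry": 0, "rz": 0}
    - {"tx": 21.6, "ty": -6.8, "tz": 2, "rx": 0, "ry": 0, "rz": 0}

```text
clock: 27.72
eef_pos: [0.4678, 0.4551, 0.198]
tool_rot: [-3.139, -0.003, 1.524]
wrist_force: [0.2, -0.8, -0.2]
opening: 0.06
```

```bash
cat >> h.py <<'E'
def posts(im):
    w=cloud(im);rr=np.linalg.norm(w[...,:2]-A,axis=-1)
    n,l,s_,ce=cv2.connectedComponentsWithStats(((w[...,2]>.105)&(w[...,2]<.135)&(rr>.135)&(rr<.165)).astype(np.uint8))
    print('posts',[np.rad2deg(np.arctan2(*(w[l==i].mean(0)[:2]-A)[::-1])).round(1) for i in range(1,n) if s_[i,4]>9])
E
python3 - <<'E'
from h import *
im=snap('top');posts(im)
for o in plates(im): print(o[0],topl(np.array(o[0][0])/1000).round(4),o[1].round(3))
plan([(pl(-.0679,.366,.082),down(PY))])
E
```

```text
posts [np.float64(36.4), np.float64(-53.5), np.float64(126.4), np.float64(-143.8)]
((599.7431030273438, 346.80218505859375), (135.21969604492188, 88.3265151977539), 85.27125549316406) [0.0661 0.2676] 0.09
((466.64959716796875, 350.9118347167969), (136.16883850097656, 87.70246887207031), 88.99946594238281) [-0.067   0.2648] 0.09
t 27.77 at [0.4693 0.4521 0.1981] [-3.140e+00 -1.000e-03  1.521e+00] q [-0.72  0.55 -0.21  1.8   0.15  0.81 -1.04] F [ 0.3 -1.4  0. ] op 0.06
t [-0.0, 0.19, 11.61] r [-0.001, -0.001, 0.003] rows 1.9
```

>>> jog_arm:
  moves:
    - {"tx": 0, "ty": 0.2, "tz": 4, "rx": 0, "ry": 0, "rz": 0}
    - {"tx": 0, "ty": 0.2, "tz": 8, "rx": 0, "ry": 0, "rz": 0}
    - {"tx": 0, "ty": 0.2, "tz": 11, "rx": 0, "ry": 0, "rz": 0}
    - {"tx": 0, "ty": 0.2, "tz": 11.6, "rx": 0, "ry": 0, "rz": 0}
    - {"tx": 0, "ty": 0.2, "tz": 11.6, "rx": 0, "ry": 0, "rz": 0}

```text
clock: 28.4
eef_pos: [0.4725, 0.4507, 0.0836]
tool_rot: [-3.142, -0.001, 1.518]
wrist_force: [-0.0, 0.1, -0.9]
opening: 0.06
```

```bash
python3 - <<'E'
from h import *
plan([(pl(-.0675,.366,.082),down(PY)),(pl(-.0675,.106,.082),down(PY))])
E
```

```text
t 28.4 at [0.4725 0.4507 0.0836] [-3.142e+00 -1.000e-03  1.518e+00] q [-0.74  0.69 -0.17  1.87  0.2   0.59 -1.09] F [-0.   0.1 -0.9] op 0.06
t [0.12, -0.12, 0.16] r [-0.0, -0.001, -0.0] rows 0.0
t [-26.0, 0.01, -0.01] r [-0.0, -0.0, -0.0] rows 4.2
```

>>> jog_arm:
  moves:
    - {"tx": 0, "ty": 0, "tz": 0.1, "rx": 0, "ry": 0, "rz": 0}
    - {"tx": -1.5, "ty": -0.1, "tz": 0.1, "rx": 0, "ry": 0, "rz": 0}
    - {"tx": -3.5, "ty": -0.1, "tz": 0.1, "rx": 0, "ry": 0, "rz": 0}
    - {"tx": -5.5, "ty": -0.1, "tz": 0.1, "rx": 0, "ry": 0, "rz": 0}
    - {"tx": -7.5, "ty": -0.1, "tz": 0.1, "rx": 0, "ry": 0, "rz": 0}

```text
clock: 29.02
eef_pos: [0.4671, 0.3767, 0.083]
tool_rot: [3.141, -0.004, 1.52]
wrist_force: [1.0, 5.0, 4.7]
opening: 0.0597
```

>>> jog_arm:
  moves:
    - {"tx": -2, "ty": 0, "tz": 0, "rx": 0, "ry": 0, "rz": 0}
    - {"tx": -4, "ty": 0, "tz": 0, "rx": 0, "ry": 0, "rz": 0}
    - {"tx": -6, "ty": 0, "tz": 0, "rx": 0, "ry": 0, "rz": 0}
    - {"tx": -8, "ty": 0, "tz": 0, "rx": 0, "ry": 0, "rz": 0}
    - {"tx": -10, "ty": 0, "tz": 0, "rx": 0, "ry": 0, "rz": 0}

```text
clock: 29.65
eef_pos: [0.4623, 0.2775, 0.0829]
tool_rot: [3.14, -0.005, 1.521]
wrist_force: [0.9, 7.6, 7.2]
opening: 0.0598
```

>>> jog_arm:
  moves:
    - {"tx": -2, "ty": 0, "tz": 0, "rx": 0, "ry": 0, "rz": 0}
    - {"tx": -4, "ty": 0, "tz": 0, "rx": 0, "ry": 0, "rz": 0}
    - {"tx": -6, "ty": 0, "tz": 0, "rx": 0, "ry": 0, "rz": 0}
    - {"tx": -7.5, "ty": 0, "tz": 0, "rx": 0, "ry": 0, "rz": 0}
    - {"tx": -8.5, "ty": 0, "tz": 0, "rx": 0, "ry": 0, "rz": 0}

```text
clock: 30.28
eef_pos: [0.4581, 0.1927, 0.0828]
tool_rot: [3.139, -0.005, 1.52]
wrist_force: [0.5, 8.1, 9.5]
opening: 0.0602
```

```bash
python3 - <<'E'
from h import *
st();im=snap('top');posts(im)
for o in plates(im): print(o[0],topl(np.array(o[0][0])/1000).round(4),o[1].round(3))
E
```

```text
30.27 tcp [0.4581 0.1927 0.0828] platen [-0.0672  0.1063] [ 3.139 -0.005  1.52 ] F [0.5 8.1 9.5] op 0.0602
posts [np.float64(36.4), np.float64(-53.4), np.float64(126.4), np.float64(-143.6)]
((599.797607421875, 346.6524353027344), (135.36534118652344, 87.30888366699219), 84.94649505615234) [0.0662 0.2675] 0.09
((453.51495361328125, 113.58494567871094), (128.79684448242188, 87.42364501953125), 87.31229400634766) [-0.0677  0.0271] 0.09
```

>>> jog_arm:
  moves:
    - {"tx": 0, "ty": 0, "tz": -1, "rx": 0, "ry": 0, "rz": 0}
    - {"tx": 1, "ty": 0, "tz": -1, "rx": 0, "ry": 0, "rz": 0}
    - {"tx": 3, "ty": 0, "tz": -1, "rx": 0, "ry": 0, "rz": 0}
    - {"tx": 3, "ty": 0, "tz": 0, "rx": 0, "ry": 0, "rz": 0}
    - {"tx": 3, "ty": 0, "tz": 0, "rx": 0, "ry": 0, "rz": 0}

```text
clock: 30.95
eef_pos: [0.4579, 0.2224, 0.0807]
tool_rot: [-3.139, -0.001, 1.522]
wrist_force: [-0.6, 0.0, -0.3]
opening: 0.0599
```

```bash
python3 - <<'E'
from h import *
st();im=snap('top')
for o in plates(im): print(o[0],topl(np.array(o[0][0])/1000).round(4),o[1].round(3))
E
```

```text
30.95 tcp [0.4579 0.2224 0.0807] platen [-0.069  0.136] [-3.139e+00 -1.000e-03  1.522e+00] F [-0.6  0.  -0.3] op 0.0599
((594.1658325195312, 318.50506591796875), (201.2179718017578, 100.86886596679688), 78.03922271728516) [0.062  0.2391] 0.09
((453.212158203125, 114.495849609375), (135.05792236328125, 87.58523559570312), 87.27693939208984) [-0.068  0.028] 0.09
```

>>> jog_arm:
  moves:
    - {"tx": -1.5, "ty": 0, "tz": 0, "rx": 0, "ry": 0, "rz": 0}
    - {"tx": -2.6, "ty": 0, "tz": 0, "rx": 0, "ry": 0, "rz": 0}
    - {"tx": -3.5, "ty": 0, "tz": 0, "rx": 0, "ry": 0, "rz": 0}
    - {"tx": -4.2, "ty": 0, "tz": 0, "rx": 0, "ry": 0, "rz": 0}
    - {"tx": -4.8, "ty": 0, "tz": 0, "rx": 0, "ry": 0, "rz": 0}

```text
clock: 31.62
eef_pos: [0.4566, 0.1743, 0.0819]
tool_rot: [3.142, -0.003, 1.52]
wrist_force: [0.2, 1.3, -1.0]
opening: 0.06
```

>>> jog_arm:
  moves:
    - {"tx": 2, "ty": 0, "tz": 0, "rx": 0, "ry": 0, "rz": 0}
    - {"tx": 0, "ty": 0, "tz": 0, "rx": 0, "ry": 0, "rz": 0}
    - {"tx": -0.4, "ty": 0, "tz": 0, "rx": 0, "ry": 0, "rz": 0}
    - {"tx": 2, "ty": 0, "tz": 0, "rx": 0, "ry": 0, "rz": 0}
    - {"tx": 2, "ty": 0, "tz": 0, "rx": 0, "ry": 0, "rz": 0}

```text
clock: 32.25
eef_pos: [0.4576, 0.196, 0.0818]
tool_rot: [-3.142, -0.003, 1.522]
wrist_force: [-0.4, -0.1, -0.5]
opening: 0.0603
```

```bash
python3 - <<'E'
from h import *
st();im=snap('top')
for o in plates(im): print(o[0],topl(np.array(o[0][0])/1000).round(4),o[1].round(3))
E
```

```text
32.25 tcp [0.4576 0.196  0.0818] platen [-0.068   0.1096] [-3.142e+00 -3.000e-03  1.522e+00] F [-0.4 -0.1 -0.5] op 0.0603
((599.9192504882812, 346.9565734863281), (136.24049377441406, 87.95559692382812), 84.83771514892578) [0.0663 0.2678] 0.09
((452.1055908203125, 91.59062194824219), (135.6318817138672, 88.09973907470703), 87.40763092041016) [-0.068  0.005] 0.09
```

>>> jog_arm:
  moves:
    - {"tx": -2, "ty": 0, "tz": 0, "rx": 0, "ry": 0, "rz": 0}
    - {"tx": -2.4, "ty": 0, "tz": 0, "rx": 0, "ry": 0, "rz": 0}
    - {"tx": -2.7, "ty": 0, "tz": 0, "rx": 0, "ry": 0, "rz": 0}
    - {"tx": 0, "ty": 0, "tz": 0, "rx": 0, "ry": 0, "rz": 0}
    - {"tx": 0, "ty": 0, "tz": 0, "rx": 0, "ry": 0, "rz": 0}

```text
clock: 32.92
eef_pos: [0.4577, 0.1959, 0.0819]
tool_rot: [3.141, -0.003, 1.522]
wrist_force: [0.8, -0.7, 0.5]
opening: 0.0599
```

>>> jog_arm:
  moves:
    - {"tx": -2.3, "ty": 0, "tz": 0, "rx": 0, "ry": 0, "rz": 0}
    - {"tx": -2.7, "ty": 0, "tz": 0, "rx": 0, "ry": 0, "rz": 0}
    - {"tx": -3.0, "ty": 0, "tz": 0, "rx": 0, "ry": 0, "rz": 0}
    - {"tx": 0, "ty": 0, "tz": 0, "rx": 0, "ry": 0, "rz": 0}
    - {"tx": 0, "ty": 0, "tz": 0, "rx": 0, "ry": 0, "rz": 0}

```text
clock: 33.55
eef_pos: [0.4578, 0.1968, 0.0819]
tool_rot: [3.141, -0.004, 1.523]
wrist_force: [-0.1, -0.1, -0.0]
opening: 0.0602
```

>>> jog_arm:
  moves:
    - {"tx": -2.6, "ty": 0, "tz": 0, "rx": 0, "ry": 0, "rz": 0}
    - {"tx": -3.0, "ty": 0, "tz": 0, "rx": 0, "ry": 0, "rz": 0}
    - {"tx": -3.3, "ty": 0, "tz": 0, "rx": 0, "ry": 0, "rz": 0}
    - {"tx": 0, "ty": 0, "tz": 0, "rx": 0, "ry": 0, "rz": 0}
    - {"tx": 0, "ty": 0, "tz": 0, "rx": 0, "ry": 0, "rz": 0}

```text
clock: 34.17
eef_pos: [0.4579, 0.1974, 0.0819]
tool_rot: [3.141, -0.004, 1.524]
wrist_force: [0.3, 0.5, -0.4]
opening: 0.0602
```

```bash
cat >> h.py <<'E'
def lean(im,xw):
    """leaning plate: bright-ish warm-grey pixels over apron; platen coords"""
    w=cloud(im);q=np.dstack([(w[...,:2]-P)@px,(w[...,:2]-P)@py,w[...,2]]);c=im['color'].astype(int)
    m=(abs(q[...,0]-xw)<.08)&(q[...,1]>-.05)&(q[...,1]<.04)&(q[...,2]>.025)&(q[...,2]<.15)&(c.min(2)>100)&(c.max(2)<150)&(c[...,0]>c[...,2]+5)
    q=q[m]
    if len(q)<60: print('lean few',len(q)); return
    s=q[:,1]*.5+(q[:,2]-.085)*.866; n=-q[:,1]*.866+(q[:,2]-.085)*.5
    k,b=np.polyfit(s,n,1)
    print('lean',len(q),'x',np.percentile(q[:,0],[2,98]).round(4),'s',np.percentile(s,[1,99]).round(3),'n',np.median(n).round(4),'slope',k.round(3))
E
python3 - <<'E'
from h import *
st();im=snap('top')
for o in plates(im): print(o[0],topl(np.array(o[0][0])/1000).round(4),o[1].round(3))
lean(im,-.068)
print('ref');lean(dict(np.load('last_top.npz')),-.068)
E
```

```text
34.17 tcp [0.4579 0.1974 0.0819] platen [-0.0677  0.111 ] [ 3.141 -0.004  1.524] F [ 0.3  0.5 -0.4] op 0.0602
((600.1637573242188, 346.7747802734375), (136.22398376464844, 87.85960388183594), 84.98529815673828) [0.0665 0.2676] 0.09
((453.132080078125, 97.8016357421875), (82.39849853515625, 71.26347351074219), 1.0823856592178345) [-0.0673  0.0113] 0.099
lean 78 x [-0.1095 -0.023 ] s [-0.05   0.049] n 0.0042 slope -0.477
ref
lean 78 x [-0.1095 -0.023 ] s [-0.05   0.049] n 0.0042 slope -0.477
```

>>> jog_arm:
  moves:
    - {"tx": 0, "ty": 0, "tz": -4, "rx": 0, "ry": 0, "rz": 0}
    - {"tx": 0, "ty": 0, "tz": -8, "rx": 0, "ry": 0, "rz": 0}
    - {"tx": -1, "ty": 0, "tz": -11.8, "rx": 0, "ry": 0, "rz": 0}
    - {"tx": -1, "ty": 0, "tz": -11.8, "rx": 0, "ry": 0, "rz": 0}
    - {"tx": -1, "ty": 0, "tz": -11.8, "rx": 0, "ry": 0, "rz": 0}
  fingers: 3

```text
clock: 34.85
eef_pos: [0.4567, 0.1835, 0.1994]
tool_rot: [-3.141, -0.002, 1.52]
wrist_force: [0.1, -0.9, 0.1]
opening: 0.03
```

```bash
python3 - <<'E'
from h import *
st();im=snap('top')
for o in plates(im): print(o[0],topl(np.array(o[0][0])/1000).round(4),o[1].round(3))
lean(im,-.068)
x=-.068
plan([(pl(-.068,.08,.20),down(PY-np.pi/4,-.26)),G(x,.08)])
E
```

```text
34.85 tcp [0.4567 0.1835 0.1994] platen [-0.0681  0.0971] [-3.141e+00 -2.000e-03  1.520e+00] F [ 0.1 -0.9  0.1] op 0.03
((599.7638549804688, 346.2575378417969), (135.92417907714844, 87.69998931884766), 85.43842315673828) [0.0662 0.2671] 0.09
lean 525 x [-0.107  -0.0265] s [-0.071  0.054] n 0.0053 slope -0.031
t 34.9 at [0.4565 0.1837 0.199 ] [-3.14e+00 -1.00e-03  1.52e+00] q [-0.27  0.38 -0.29  2.14  0.18  0.64 -0.74] F [-0.1 -0.3 -0.4] op 0.0301
t [-1.72, 0.04, -0.11] r [-0.248, -0.103, 0.783] rows 4.4
t [-2.32, 1.52, 3.3] r [-0.25, -0.3, 0.728] rows 4.4
```

>>> jog_arm:
  moves:
    - {"tx": -0.3, "ty": 0, "tz": 0, "rx": -0.05, "ry": -0.02, "rz": 0.16}
    - {"tx": -0.7, "ty": 0, "tz": 0, "rx": -0.1, "ry": -0.04, "rz": 0.32}
    - {"tx": -1.1, "ty": 0, "tz": 0, "rx": -0.15, "ry": -0.06, "rz": 0.48}
    - {"tx": -1.5, "ty": 0, "tz": 0, "rx": -0.2, "ry": -0.08, "rz": 0.64}
    - {"tx": -1.7, "ty": 0, "tz": 0, "rx": -0.248, "ry": -0.103, "rz": 0.783}

```text
clock: 35.52
eef_pos: [0.4554, 0.1668, 0.1987]
tool_rot: [2.88, 0.0, 0.728]
wrist_force: [-0.4, -0.2, -0.6]
opening: 0.03
```

>>> jog_arm:
  moves:
    - {"tx": -0.4, "ty": 0.3, "tz": 0.6, "rx": -0.05, "ry": -0.06, "rz": 0.15}
    - {"tx": -0.8, "ty": 0.6, "tz": 1.2, "rx": -0.1, "ry": -0.12, "rz": 0.3}
    - {"tx": -1.2, "ty": 0.9, "tz": 1.8, "rx": -0.15, "ry": -0.18, "rz": 0.45}
    - {"tx": -1.7, "ty": 1.2, "tz": 2.5, "rx": -0.2, "ry": -0.24, "rz": 0.6}
    - {"tx": -2.3, "ty": 1.5, "tz": 3.3, "rx": -0.25, "ry": -0.3, "rz": 0.728}

```text
clock: 36.15
eef_pos: [0.4539, 0.1349, 0.1705]
tool_rot: [2.616, -0.001, -0.056]
wrist_force: [0.4, -0.3, -0.1]
opening: 0.03
```

>>> jog_arm:
  moves:
    - {"tx": 0, "ty": 0, "tz": 0, "rx": 0, "ry": 0, "rz": 0}
    - {"tx": 0, "ty": 0, "tz": 1, "rx": 0, "ry": 0, "rz": 0}
    - {"tx": 0, "ty": 0, "tz": 2, "rx": 0, "ry": 0, "rz": 0}
    - {"tx": 0, "ty": 0, "tz": 3, "rx": 0, "ry": 0, "rz": 0}
    - {"tx": 0, "ty": 0, "tz": 3, "rx": 0, "ry": 0, "rz": 0}

```text
clock: 36.78
eef_pos: [0.4532, 0.119, 0.1453]
tool_rot: [2.618, -0.001, -0.053]
wrist_force: [-0.9, -0.1, -0.9]
opening: 0.0297
```

```bash
python3 - <<'E'
from h import *
plan([G(-.067,.02),G(-.067)])
E
```

```text
t 36.77 at [0.4532 0.119  0.1453] [ 2.618e+00 -1.000e-03 -5.300e-02] q [-0.93  0.61  0.41  2.15  0.29  0.76 -2.42] F [-0.9 -0.1 -0.9] op 0.0297
t [0.13, 0.05, 2.95] r [-0.0, -0.0, -0.001] rows 0.5
t [-0.0, 0.0, 2.0] r [-0.0, -0.0, 0.0] rows 0.3
```

>>> jog_arm:
  moves:
    - {"tx": 0.1, "ty": 0, "tz": 1.5, "rx": 0, "ry": 0, "rz": 0}
    - {"tx": 0.1, "ty": 0, "tz": 3, "rx": 0, "ry": 0, "rz": 0}
    - {"tx": 0.1, "ty": 0.05, "tz": 4, "rx": 0, "ry": 0, "rz": 0}
    - {"tx": 0.1, "ty": 0.05, "tz": 4.9, "rx": 0, "ry": 0, "rz": 0}
    - {"tx": 0.1, "ty": 0.05, "tz": 4.9, "rx": 0, "ry": 0, "rz": 0}

```text
clock: 37.4
eef_pos: [0.4532, 0.0946, 0.1032]
tool_rot: [2.619, -0.001, -0.053]
wrist_force: [-0.3, 0.7, 0.0]
opening: 0.0299
```

>>> jog_arm:
  moves:
    - {"tx": 0, "ty": 0, "tz": 0, "rx": 0, "ry": 0, "rz": 0}
    - {"tx": 0, "ty": 0, "tz": 0, "rx": 0, "ry": 0, "rz": 0}
    - {"tx": 0, "ty": 0, "tz": 0, "rx": 0, "ry": 0, "rz": 0}
    - {"tx": 0, "ty": 0, "tz": 0, "rx": 0, "ry": 0, "rz": 0}
    - {"tx": 0, "ty": 0, "tz": 0, "rx": 0, "ry": 0, "rz": 0}
  fingers: 0
  grip_force: 70

```text
clock: 38.02
eef_pos: [0.4533, 0.0931, 0.105]
tool_rot: [2.616, -0.001, -0.054]
wrist_force: [0.9, -3.5, 13.3]
opening: 0.0039
```

>>> jog_arm:
  moves:
    - {"tx": 0, "ty": 0, "tz": -2, "rx": 0, "ry": 0, "rz": 0}
    - {"tx": 0, "ty": 0, "tz": -5, "rx": 0, "ry": 0, "rz": 0}
    - {"tx": 0, "ty": 0, "tz": -8, "rx": 0, "ry": 0, "rz": 0}
    - {"tx": 0, "ty": 0, "tz": -10, "rx": 0, "ry": 0, "rz": 0}
    - {"tx": 0, "ty": 0, "tz": -10, "rx": 0, "ry": 0, "rz": 0}

```text
clock: 38.65
eef_pos: [0.4564, 0.1461, 0.1907]
tool_rot: [2.622, -0.003, -0.051]
wrist_force: [-0.8, 0.2, -5.0]
opening: 0.0038
```

```bash
python3 - <<'E'
from h import *
posts(snap('top'))
g=G(-.067,.10);t=T(.15,.005)
mid=((g[0]+t[0])/2+[0,0,.02],down((PY+LD)/2-np.pi/2,0))
plan([mid,t,T(.05,.005)])
E
```

```text
posts [np.float64(36.4), np.float64(-53.4), np.float64(126.4), np.float64(-143.8)]
t 38.7 at [0.4559 0.1452 0.19  ] [ 2.621e+00 -2.000e-03 -5.200e-02] q [-0.97  0.54  0.41  2.08  0.27  0.89 -2.41] F [-0.5 -0.2 -4.4] op 0.0038
t [4.83, 20.96, 5.31] r [0.521, -0.014, 0.043] rows 3.5
t [5.73, 20.44, -1.92] r [0.523, 0.012, 0.042] rows 3.4
t [0.0, -0.0, 10.0] r [0.0, -0.0, 0.0] rows 1.6
```

>>> jog_arm:
  moves:
    - {"tx": 1, "ty": 4, "tz": 1, "rx": 0.1, "ry": 0, "rz": 0}
    - {"tx": 2, "ty": 8, "tz": 2, "rx": 0.2, "ry": 0, "rz": 0.01}
    - {"tx": 3, "ty": 12, "tz": 3, "rx": 0.31, "ry": 0, "rz": 0.02}
    - {"tx": 3.9, "ty": 16.5, "tz": 4.2, "rx": 0.42, "ry": -0.01, "rz": 0.03}
    - {"tx": 4.8, "ty": 20.9, "tz": 5.3, "rx": 0.521, "ry": -0.014, "rz": 0.043}

```text
clock: 39.33
eef_pos: [0.4919, -0.0662, 0.2479]
tool_rot: [3.142, 0.002, -0.097]
wrist_force: [1.0, 0.5, -3.7]
opening: 0.0038
```

>>> jog_arm:
  moves:
    - {"tx": 1.2, "ty": 4, "tz": -0.4, "rx": 0.1, "ry": 0, "rz": 0.01}
    - {"tx": 2.4, "ty": 8, "tz": -0.8, "rx": 0.2, "ry": 0, "rz": 0.02}
    - {"tx": 3.5, "ty": 12, "tz": -1.2, "rx": 0.31, "ry": 0, "rz": 0.03}
    - {"tx": 4.7, "ty": 16.2, "tz": -1.7, "rx": 0.42, "ry": 0.01, "rz": 0.04}
    - {"tx": 5.7, "ty": 20.4, "tz": -1.9, "rx": 0.523, "ry": 0.012, "rz": 0.042}

```text
clock: 39.95
eef_pos: [0.5288, -0.2751, 0.2667]
tool_rot: [-2.618, 0.001, -0.142]
wrist_force: [1.2, -0.4, -4.6]
opening: 0.0041
```

>>> jog_arm:
  moves:
    - {"tx": 0, "ty": 0, "tz": 0, "rx": 0, "ry": 0, "rz": 0}
    - {"tx": 0, "ty": 0, "tz": 1.5, "rx": 0, "ry": 0, "rz": 0}
    - {"tx": 0, "ty": 0, "tz": 3, "rx": 0, "ry": 0, "rz": 0}
    - {"tx": 0, "ty": 0, "tz": 3, "rx": 0, "ry": 0, "rz": 0}
    - {"tx": 0, "ty": 0, "tz": 3, "rx": 0, "ry": 0, "rz": 0}

```text
clock: 40.58
eef_pos: [0.5321, -0.2573, 0.2421]
tool_rot: [-2.622, -0.0, -0.139]
wrist_force: [-0.1, 0.0, -4.6]
opening: 0.0042
```

```bash
python3 - <<'E'
from h import *
plan([T(.05,.005),T(.02,.005),T(.007,.005)])
im=snap('side')
a=cv2.resize(im['color'][95:215,270:430],(640,480),interpolation=cv2.INTER_CUBIC)
cv2.imwrite('pics/s8.png',a[:,:,::-1])
c=cloud(im);d=c[...,:2]-A;r=d@ld;l=d@lx
n=(r-.118)*.866+(c[...,2]-.0494)*.5; u=-(r-.118)*.5+(c[...,2]-.0494)*.866
for nm in ('side',):
  m=(n>0)&(n<.03)&(abs(l)<.08)&(u>.13)&(u<.2);print('plate n',np.median(n[m]),'l',np.percentile(l[m],[2,98]),'u',np.percentile(u[(n>0)&(n<.02)&(abs(l)<.04)&(u>.09)],[1]))
E
```

```text
t 40.58 at [ 0.5321 -0.2573  0.2421] [-2.622 -0.    -0.139] q [ 0.53  0.56  0.11  1.79 -0.57  1.13 -0.75] F [-0.1  0.  -4.6] op 0.0042
t [0.09, 0.16, 6.95] r [0.004, 0.001, 0.001] rows 1.1
t [0.0, 0.0, 3.0] r [-0.0, -0.0, -0.0] rows 0.5
t [0.0, 0.0, 1.3] r [-0.0, -0.0, -0.0] rows 0.2
plate n 0.007333196291624794 l [-0.0496192   0.03972352] u [0.1152153]
```

View pics/s8.png

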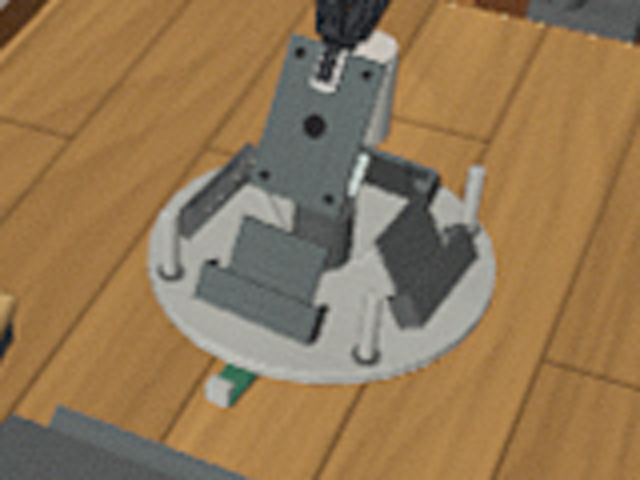

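```bash
python3 - <<'E'
from h import *
a=dict(np.load('last_side.npz'))['color'];b=dict(np.load('last_top.npz'))['color']
c=np.hstack([cv2.resize(a[90:220,250:450],(400,260),interpolation=cv2.INTER_CUBIC),cv2.resize(b[130:260,330:530],(400,260),interpolation=cv2.INTER_CUBIC)])
d=cv2.resize(a,(400,250));e=cv2.resize(b,(400,250))
cv2.imwrite('pics/x9.png',np.vstack([c,np.hstack([d,e])])[:,:,::-1])
E
```

```text
(no output)
```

View pics/x9.png

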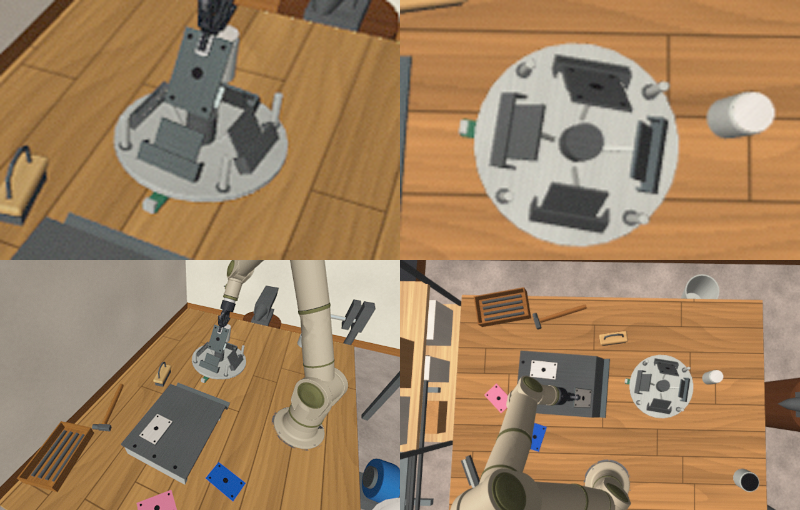

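Composite: plate 1 stands on the rest that moved to +x (top view 595,80), and the loading-side rest is empty. Lowering plate 2.

>>> jog_arm:
  moves:
    - {"tx": 0.1, "ty": 0.1, "tz": 2, "rx": 0, "ry": 0, "rz": 0}
    - {"tx": 0.1, "ty": 0.15, "tz": 4, "rx": 0, "ry": 0, "rz": 0}
    - {"tx": 0.1, "ty": 0.15, "tz": 5.5, "rx": 0, "ry": 0, "rz": 0}
    - {"tx": 0.1, "ty": 0.15, "tz": 7, "rx": 0, "ry": 0, "rz": 0}
    - {"tx": 0.1, "ty": 0.15, "tz": 7, "rx": 0, "ry": 0, "rz": 0}

```text
clock: 41.25
eef_pos: [0.5373, -0.2243, 0.1797]
tool_rot: [-2.62, 0.001, -0.139]
wrist_force: [-0.1, -0.4, -4.4]
opening: 0.0039
```

>>> jog_arm:
  moves:
    - {"tx": 0, "ty": 0, "tz": 1, "rx": 0, "ry": 0, "rz": 0}
    - {"tx": 0, "ty": 0, "tz": 2, "rx": 0, "ry": 0, "rz": 0}
    - {"tx": 0, "ty": 0, "tz": 3, "rx": 0, "ry": 0, "rz": 0}
    - {"tx": 0, "ty": 0, "tz": 3, "rx": 0, "ry": 0, "rz": 0}
    - {"tx": 0, "ty": 0, "tz": 3, "rx": 0, "ry": 0, "rz": 0}

```text
clock: 41.88
eef_pos: [0.5397, -0.2106, 0.1544]
tool_rot: [-2.621, 0.0, -0.14]
wrist_force: [-0.0, 0.2, -3.7]
opening: 0.0044
```

>>> jog_arm:
  moves:
    - {"tx": 0, "ty": 0, "tz": 0.4, "rx": 0, "ry": 0, "rz": 0}
    - {"tx": 0, "ty": 0, "tz": 0.8, "rx": 0, "ry": 0, "rz": 0}
    - {"tx": 0, "ty": 0, "tz": 1.2, "rx": 0, "ry": 0, "rz": 0}
    - {"tx": 0, "ty": 0, "tz": 1.3, "rx": 0, "ry": 0, "rz": 0}
    - {"tx": 0, "ty": 0, "tz": 1.3, "rx": 0, "ry": 0, "rz": 0}

```text
clock: 42.5
eef_pos: [0.5414, -0.2072, 0.1456]
tool_rot: [-2.624, -0.004, -0.144]
wrist_force: [-6.8, -9.9, 21.5]
opening: 0.004
```

```bash
python3 - <<'E'
from h import *
plan([T(.007,.005),T(.007,0)])
E
```

```text
t 42.5 at [ 0.5414 -0.2072  0.1456] [-2.624 -0.004 -0.144] q [ 0.5   0.65  0.05  1.92 -0.66  0.91 -0.67] F [-6.8 -9.9 21.5] op 0.004
t [-0.13, -0.22, 0.35] r [0.006, -0.006, -0.001] rows 0.1
t [-0.0, 0.5, -0.0] r [-0.0, 0.0, -0.0] rows 0.1
```

Same contact signature as before, at the channel floor. Press it to the rest and release.

>>> jog_arm:
  moves:
    - {"tx": 0, "ty": 0.1, "tz": -0.2, "rx": 0, "ry": 0, "rz": 0}
    - {"tx": 0, "ty": 0.3, "tz": -0.2, "rx": 0, "ry": 0, "rz": 0}
    - {"tx": 0, "ty": 0.5, "tz": -0.2, "rx": 0, "ry": 0, "rz": 0}
    - {"tx": 0, "ty": 0.5, "tz": -0.2, "rx": 0, "ry": 0, "rz": 0}
    - {"tx": 0, "ty": 0.5, "tz": -0.2, "rx": 0, "ry": 0, "rz": 0}

```text
clock: 43.12
eef_pos: [0.5404, -0.2082, 0.145]
tool_rot: [-2.618, -0.002, -0.14]
wrist_force: [-4.6, -0.9, 20.2]
opening: 0.0039
```

>>> jog_arm:
  moves:
    - {"tx": 0, "ty": 0, "tz": 0, "rx": 0, "ry": 0, "rz": 0}
    - {"tx": 0, "ty": 0, "tz": 0, "rx": 0, "ry": 0, "rz": 0}
    - {"tx": 0, "ty": 0, "tz": 0, "rx": 0, "ry": 0, "rz": 0}
    - {"tx": 0, "ty": 0, "tz": 0, "rx": 0, "ry": 0, "rz": 0}
    - {"tx": 0, "ty": 0, "tz": 0, "rx": 0, "ry": 0, "rz": 0}
  fingers: 2

```text
clock: 43.75
eef_pos: [0.5397, -0.2092, 0.1421]
tool_rot: [-2.621, 0.001, -0.14]
wrist_force: [0.0, -0.3, -0.4]
opening: 0.0203
```

>>> jog_arm:
  moves:
    - {"tx": 0, "ty": 0, "tz": -2, "rx": 0, "ry": 0, "rz": 0}
    - {"tx": 0, "ty": 0, "tz": -5, "rx": 0, "ry": 0, "rz": 0}
    - {"tx": 0, "ty": 0, "tz": -8, "rx": 0, "ry": 0, "rz": 0}
    - {"tx": 0, "ty": -3, "tz": -11, "rx": 0, "ry": 0, "rz": 0}
    - {"tx": 0, "ty": -5, "tz": -11, "rx": 0, "ry": 0, "rz": 0}

```text
clock: 44.38
eef_pos: [0.5389, -0.2212, 0.2647]
tool_rot: [-2.623, -0.003, -0.142]
wrist_force: [0.8, 0.3, 0.3]
opening: 0.0199
```

```bash
python3 - <<'E'
from h import *
rest(snap('side'));im=snap('top');rest(im);posts(im)
for o in plates(im): print(o[0],topl(np.array(o[0][0])/1000).round(4),o[1].round(3))
D=down
plan([([.50,-.19,.27],D(.5,.25)),([.455,-.155,.24],D(1.1)),(post(127,.2),D(1.75))])
E
```

```text
40 66 n [-0.0004  0.0026  0.0068] l [-0.047  0.041]
50 62 n [-0.0003  0.0031  0.0061] l [-0.049  0.04 ]
60 68 n [-0.0019  0.0028  0.006 ] l [-0.048  0.04 ]
70 64 n [-0.0013  0.002   0.0059] l [-0.048  0.041]
80 67 n [-0.0007  0.0022  0.0055] l [-0.05  0.04]
90 67 n [-0.0013  0.0019  0.0046] l [-0.048  0.04 ]
100 66 n [-0.0012  0.0018  0.0048] l [-0.048  0.04 ]
110 67 n [-0.002   0.0013  0.0045] l [-0.049  0.039]
120 69 n [-0.0029  0.0014  0.0042] l [-0.048  0.054]
130 71 n [-0.0028  0.001   0.0056] l [-0.047  0.053]
140 43 n [-0.0046  0.0002  0.0039] l [-0.048  0.048]
u top [0.1451 0.1517]
40 56 n [0.0049 0.0075 0.0092] l [-0.041  0.047]
50 58 n [0.0049 0.0072 0.0094] l [-0.043  0.046]
60 62 n [0.0043 0.0072 0.0093] l [-0.041  0.046]
70 58 n [0.0044 0.007  0.0095] l [-0.044  0.047]
80 67 n [0.0044 0.0062 0.0089] l [-0.042  0.046]
90 59 n [0.0048 0.0064 0.0082] l [-0.042  0.044]
100 70 n [0.0039 0.006  0.0076] l [-0.044  0.046]
110 65 n [0.0033 0.0055 0.0073] l [-0.044  0.045]
120 63 n [0.0038 0.0058 0.0079] l [-0.043  0.063]
130 72 n [0.0014 0.0053 0.0082] l [-0.042  0.065]
140 66 n [-0.0057  0.0042  0.0065] l [-0.043  0.059]
u top [0.1514 0.1571]
posts [np.float64(36.2), np.float64(-54.0), np.float64(126.1), np.float64(-143.9)]
((637.3735961914062, 322.212646484375), (136.60411071777344, 88.00554656982422), 85.11775970458984) [0.105 0.245] 0.09
t 44.48 at [ 0.5388 -0.2182  0.2637] [-2.621e+00 -2.000e-03 -1.370e-01] q [ 0.48  0.51  0.1   1.82 -0.58  1.13 -0.8 ] F [ 0.7  0.  -0. ] op 0.02
t [-4.23, -2.28, 0.57] r [-0.261, -0.242, -0.592] rows 3.7
t [-2.27, -4.33, 4.2] r [-0.243, -0.075, -0.596] rows 3.5
t [-0.4, -1.39, 4.0] r [0.0, 0.0, -0.65] rows 3.5
```

Plate 2 reads the same as plate 1, so it is home. Plate 3 has been knocked to platen (0.105, 0.245) and is still on the platen. Next index.

>>> jog_arm:
  moves:
    - {"tx": -1, "ty": -0.5, "tz": 0, "rx": -0.06, "ry": -0.06, "rz": -0.14}
    - {"tx": -2, "ty": -1.1, "tz": 0.2, "rx": -0.13, "ry": -0.12, "rz": -0.29}
    - {"tx": -3.2, "ty": -1.7, "tz": 0.4, "rx": -0.2, "ry": -0.18, "rz": -0.44}
    - {"tx": -4.2, "ty": -2.3, "tz": 0.6, "rx": -0.26, "ry": -0.24, "rz": -0.59}
    - {"tx": -4.2, "ty": -2.3, "tz": 0.6, "rx": -0.26, "ry": -0.24, "rz": -0.59}
  fingers: 4

```text
clock: 45.1
eef_pos: [0.4997, -0.1899, 0.2682]
tool_rot: [-2.889, 0.001, 0.498]
wrist_force: [0.3, 0.4, 0.8]
opening: 0.0396
```

>>> jog_arm:
  moves:
    - {"tx": -0.6, "ty": -1, "tz": 1, "rx": -0.06, "ry": -0.02, "rz": -0.15}
    - {"tx": -1.2, "ty": -2, "tz": 2, "rx": -0.12, "ry": -0.04, "rz": -0.3}
    - {"tx": -1.8, "ty": -3.2, "tz": 3, "rx": -0.18, "ry": -0.06, "rz": -0.45}
    - {"tx": -2.3, "ty": -4.3, "tz": 4.2, "rx": -0.242, "ry": -0.075, "rz": -0.597}
    - {"tx": -2.3, "ty": -4.3, "tz": 4.2, "rx": -0.242, "ry": -0.075, "rz": -0.597}

```text
clock: 45.72
eef_pos: [0.4529, -0.1567, 0.2378]
tool_rot: [-3.136, -0.0, 1.093]
wrist_force: [0.1, -0.8, -0.3]
opening: 0.0402
```

>>> jog_arm:
  moves:
    - {"tx": -0.1, "ty": -0.4, "tz": 1, "rx": 0, "ry": 0, "rz": -0.17}
    - {"tx": -0.2, "ty": -0.8, "tz": 2, "rx": 0, "ry": 0, "rz": -0.34}
    - {"tx": -0.3, "ty": -1.3, "tz": 3, "rx": 0, "ry": 0, "rz": -0.51}
    - {"tx": -0.3, "ty": -1.4, "tz": 3.9, "rx": 0, "ry": 0, "rz": -0.65}
    - {"tx": -0.3, "ty": -1.4, "tz": 3.9, "rx": 0, "ry": 0, "rz": -0.65}

```text
clock: 46.35
eef_pos: [0.441, -0.1543, 0.199]
tool_rot: [-3.139, -0.003, 1.739]
wrist_force: [0.6, -0.0, -0.2]
opening: 0.0395
```

```bash
python3 - <<'E'
from h import *
plan([(post(126.5,.092),down(1.75))])
E
```

```text
t 46.35 at [ 0.441  -0.1543  0.199 ] [-3.139e+00 -3.000e-03  1.739e+00] q [ 0.38  0.35 -0.22  2.2   0.12  0.61  0.24] F [ 0.6 -0.  -0.2] op 0.0395
t [0.24, 0.16, 10.7] r [-0.003, -0.003, -0.011] rows 1.7
```

>>> jog_arm:
  moves:
    - {"tx": 0.2, "ty": 0.1, "tz": 3, "rx": 0, "ry": 0, "rz": 0}
    - {"tx": 0.2, "ty": 0.1, "tz": 6, "rx": 0, "ry": 0, "rz": 0}
    - {"tx": 0.2, "ty": 0.1, "tz": 9, "rx": 0, "ry": 0, "rz": 0}
    - {"tx": 0.2, "ty": 0.1, "tz": 10.7, "rx": 0, "ry": 0, "rz": 0}
    - {"tx": 0.2, "ty": 0.1, "tz": 10.7, "rx": 0, "ry": 0, "rz": 0}

```text
clock: 46.98
eef_pos: [0.4414, -0.1515, 0.0919]
tool_rot: [-3.138, -0.002, 1.74]
wrist_force: [-0.6, -0.7, -0.4]
opening: 0.0403
```

>>> jog_arm:
  moves:
    - {"tx": 0.6, "ty": 1.4, "tz": 0, "rx": 0, "ry": 0, "rz": 0.06}
    - {"tx": 1.1, "ty": 2.9, "tz": 0, "rx": 0, "ry": 0, "rz": 0.11}
    - {"tx": 1.4, "ty": 4.5, "tz": 0, "rx": 0, "ry": 0, "rz": 0.17}
    - {"tx": 1.6, "ty": 6.0, "tz": 0, "rx": 0, "ry": 0, "rz": 0.23}
    - {"tx": 1.6, "ty": 7.6, "tz": 0, "rx": 0, "ry": 0, "rz": 0.28}

```text
clock: 47.6
eef_pos: [0.5129, -0.1215, 0.0935]
tool_rot: [-3.138, -0.002, 1.46]
wrist_force: [-4.2, 3.4, 0.8]
opening: 0.0403
```

>>> jog_arm:
  moves:
    - {"tx": 0.3, "ty": 1.5, "tz": 0, "rx": 0, "ry": 0, "rz": 0.06}
    - {"tx": 0.4, "ty": 3.1, "tz": 0, "rx": 0, "ry": 0, "rz": 0.11}
    - {"tx": 0.3, "ty": 4.7, "tz": 0, "rx": 0, "ry": 0, "rz": 0.17}
    - {"tx": 0.1, "ty": 6.2, "tz": 0, "rx": 0, "ry": 0, "rz": 0.23}
    - {"tx": -0.3, "ty": 7.8, "tz": 0, "rx": 0, "ry": 0, "rz": 0.28}

```text
clock: 48.22
eef_pos: [0.5921, -0.1339, 0.0929]
tool_rot: [-3.141, -0.001, 1.181]
wrist_force: [0.5, 0.3, -0.1]
opening: 0.04
```

>>> jog_arm:
  moves:
    - {"tx": -0.1, "ty": 1.6, "tz": 0, "rx": 0, "ry": 0, "rz": 0.06}
    - {"tx": -0.4, "ty": 3.1, "tz": 0, "rx": 0, "ry": 0, "rz": 0.11}
    - {"tx": -0.8, "ty": 4.6, "tz": 0, "rx": 0, "ry": 0, "rz": 0.17}
    - {"tx": -1.4, "ty": 6.1, "tz": 0, "rx": 0, "ry": 0, "rz": 0.23}
    - {"tx": -2.2, "ty": 7.4, "tz": 0, "rx": 0, "ry": 0, "rz": 0.28}

```text
clock: 48.85
eef_pos: [0.6516, -0.182, 0.0924]
tool_rot: [-3.139, -0.0, 0.902]
wrist_force: [-0.1, -0.2, -0.1]
opening: 0.04
```

>>> jog_arm:
  moves:
    - {"tx": 0, "ty": 0, "tz": 0, "rx": 0, "ry": 0, "rz": 0}
    - {"tx": 0, "ty": 0, "tz": 0, "rx": 0, "ry": 0, "rz": 0}
    - {"tx": 0, "ty": 0, "tz": -5, "rx": 0, "ry": 0, "rz": 0}
    - {"tx": 0, "ty": 0, "tz": -10, "rx": 0, "ry": 0, "rz": 0}
    - {"tx": 0, "ty": 0, "tz": -15, "rx": 0, "ry": 0, "rz": 0}

```text
clock: 49.48
eef_pos: [0.6505, -0.1807, 0.244]
tool_rot: [-3.138, -0.0, 0.906]
wrist_force: [0.6, 0.6, 0.2]
opening: 0.04
```

```bash
python3 - <<'E'
from h import *
posts(snap('top'))
plan([(pl(.08,-.05,.22),down(1.2)),(pl(.09,.15,.22),down(PY)),(pl(.105,.346,.2),down(PY)),(pl(.105,.346,.081),down(PY))])
E
```

```text
posts [np.float64(-51.2), np.float64(128.7), np.float64(-141.4)]
t 49.52 at [ 0.6533 -0.1817  0.2512] [ 3.136 -0.004  0.906] q [ 0.11  0.52  0.12  1.71 -0.08  0.91 -0.4 ] F [ 2.3 -0.9  4.9] op 0.0395
t [13.08, -17.45, 3.09] r [0.006, -0.003, -0.294] rows 3.5
t [19.3, -5.31, 0.01] r [-0.0, -0.001, -0.319] rows 3.2
t [19.6, 1.5, 1.99] r [-0.0, 0.0, 0.0] rows 3.2
t [0.01, 0.0, 11.9] r [-0.0, 0.0, 0.0] rows 1.9
```

>>> jog_arm:
  moves:
    - {"tx": 3.3, "ty": -4.4, "tz": 0, "rx": 0, "ry": 0, "rz": -0.08}
    - {"tx": 6.6, "ty": -8.8, "tz": 1, "rx": 0, "ry": 0, "rz": -0.16}
    - {"tx": 9.9, "ty": -13.2, "tz": 2, "rx": 0, "ry": 0, "rz": -0.24}
    - {"tx": 13.1, "ty": -17.5, "tz": 3, "rx": 0, "ry": 0, "rz": -0.29}
    - {"tx": 13.1, "ty": -17.5, "tz": 3, "rx": 0, "ry": 0, "rz": -0.29}
  fingers: 6

```text
clock: 50.15
eef_pos: [0.5923, 0.0352, 0.2121]
tool_rot: [-3.136, -0.002, 1.204]
wrist_force: [0.2, 0.2, 0.6]
opening: 0.0602
```

>>> jog_arm:
  moves:
    - {"tx": 5, "ty": -1.3, "tz": 0, "rx": 0, "ry": 0, "rz": -0.08}
    - {"tx": 10, "ty": -2.6, "tz": 0, "rx": 0, "ry": 0, "rz": -0.16}
    - {"tx": 15, "ty": -4, "tz": 0, "rx": 0, "ry": 0, "rz": -0.24}
    - {"tx": 19.3, "ty": -5.3, "tz": 0, "rx": 0, "ry": 0, "rz": -0.32}
    - {"tx": 19.3, "ty": -5.3, "tz": 0, "rx": 0, "ry": 0, "rz": -0.32}

```text
clock: 50.78
eef_pos: [0.6153, 0.2328, 0.2128]
tool_rot: [-3.139, -0.003, 1.521]
wrist_force: [-0.3, 0.1, 0.4]
opening: 0.0601
```

>>> jog_arm:
  moves:
    - {"tx": 5, "ty": 0.4, "tz": 0.5, "rx": 0, "ry": 0, "rz": 0}
    - {"tx": 10, "ty": 0.8, "tz": 1, "rx": 0, "ry": 0, "rz": 0}
    - {"tx": 15, "ty": 1.2, "tz": 1.5, "rx": 0, "ry": 0, "rz": 0}
    - {"tx": 19.6, "ty": 1.5, "tz": 2, "rx": 0, "ry": 0, "rz": 0}
    - {"tx": 19.6, "ty": 1.5, "tz": 2, "rx": 0, "ry": 0, "rz": 0}

```text
clock: 51.4
eef_pos: [0.6405, 0.4266, 0.192]
tool_rot: [-3.138, -0.002, 1.519]
wrist_force: [0.1, -0.8, -0.5]
opening: 0.0601
```

```bash
python3 - <<'E'
from h import *
im=snap('top');posts(im)
for o in plates(im): print(o[0],topl(np.array(o[0][0])/1000).round(4),o[1].round(3))
plan([(pl(.105,.346,.081),down(PY))])
E
```

```text
posts [np.float64(37.6), np.float64(-52.6), np.float64(127.4), np.float64(-142.4)]
((637.2658081054688, 322.0880432128906), (136.83108520507812, 87.80508422851562), 85.22760772705078) [0.1049 0.2449] 0.09
t 51.45 at [0.6414 0.4236 0.1923] [-3.139 -0.     1.516] q [-0.63  0.69 -0.05  1.52  0.04  0.94 -0.74] F [-0.2 -0.7  0. ] op 0.0598
t [-0.05, 0.16, 11.13] r [-0.003, -0.0, -0.002] rows 1.8
```

>>> jog_arm:
  moves:
    - {"tx": 0, "ty": 0.1, "tz": 4, "rx": 0, "ry": 0, "rz": 0}
    - {"tx": 0, "ty": 0.1, "tz": 8, "rx": 0, "ry": 0, "rz": 0}
    - {"tx": 0, "ty": 0.1, "tz": 10.5, "rx": 0, "ry": 0, "rz": 0}
    - {"tx": 0, "ty": 0.1, "tz": 11.1, "rx": 0, "ry": 0, "rz": 0}
    - {"tx": 0, "ty": 0.1, "tz": 11.1, "rx": 0, "ry": 0, "rz": 0}

```text
clock: 52.08
eef_pos: [0.6435, 0.4221, 0.083]
tool_rot: [-3.141, -0.001, 1.514]
wrist_force: [0.1, 0.5, 0.3]
opening: 0.0602
```

>>> jog_arm:
  moves:
    - {"tx": 0, "ty": 0, "tz": 0, "rx": 0, "ry": 0, "rz": 0}
    - {"tx": 0, "ty": 0, "tz": 0, "rx": 0, "ry": 0, "rz": 0}
    - {"tx": 0, "ty": 0, "tz": 0, "rx": 0, "ry": 0, "rz": 0}
    - {"tx": -0.5, "ty": 0, "tz": 0, "rx": 0, "ry": 0, "rz": 0}
    - {"tx": -1, "ty": 0, "tz": 0, "rx": 0, "ry": 0, "rz": 0}

```text
clock: 52.7
eef_pos: [0.6421, 0.4131, 0.0823]
tool_rot: [-3.14, -0.001, 1.515]
wrist_force: [-0.6, -1.2, 1.0]
opening: 0.0605
```

>>> jog_arm:
  moves:
    - {"tx": 0, "ty": 0, "tz": 0.1, "rx": 0, "ry": 0, "rz": 0}
    - {"tx": -1.5, "ty": 0, "tz": 0.1, "rx": 0, "ry": 0, "rz": 0}
    - {"tx": -3, "ty": 0, "tz": 0.1, "rx": 0, "ry": 0, "rz": 0}
    - {"tx": -5, "ty": 0, "tz": 0.1, "rx": 0, "ry": 0, "rz": 0}
    - {"tx": -7, "ty": 0, "tz": 0.1, "rx": 0, "ry": 0, "rz": 0}

```text
clock: 53.32
eef_pos: [0.6382, 0.3418, 0.0812]
tool_rot: [-3.14, -0.001, 1.515]
wrist_force: [0.9, 3.1, -2.4]
opening: 0.06
```

>>> jog_arm:
  moves:
    - {"tx": -2, "ty": 0, "tz": 0, "rx": 0, "ry": 0, "rz": 0}
    - {"tx": -4, "ty": 0, "tz": 0, "rx": 0, "ry": 0, "rz": 0}
    - {"tx": -6, "ty": 0, "tz": 0, "rx": 0, "ry": 0, "rz": 0}
    - {"tx": -7.5, "ty": 0, "tz": 0, "rx": 0, "ry": 0, "rz": 0}
    - {"tx": -8.5, "ty": 0, "tz": 0, "rx": 0, "ry": 0, "rz": 0}

```text
clock: 53.95
eef_pos: [0.6336, 0.2578, 0.0812]
tool_rot: [-3.14, -0.001, 1.515]
wrist_force: [0.4, 3.3, -0.8]
opening: 0.06
```

```bash
python3 - <<'E'
from h import *
im=snap('top');st()
for o in plates(im): print(o[0],topl(np.array(o[0][0])/1000).round(4),o[1].round(3))
E
```

```text
54.0 tcp [0.6336 0.2564 0.0812] platen [0.1047 0.1791] [-3.14  -0.     1.514] F [-0.4  1.2  0.4] op 0.0601
((632.3831787109375, 178.90606689453125), (133.3400421142578, 87.302978515625), 87.59687042236328) [0.1075 0.1017] 0.09
```

>>> jog_arm:
  moves:
    - {"tx": -1.5, "ty": 0, "tz": 0, "rx": 0, "ry": 0, "rz": 0}
    - {"tx": -3, "ty": 0, "tz": 0, "rx": 0, "ry": 0, "rz": 0}
    - {"tx": -4.5, "ty": 0, "tz": 0, "rx": 0, "ry": 0, "rz": 0}
    - {"tx": -6, "ty": 0, "tz": 0, "rx": 0, "ry": 0, "rz": 0}
    - {"tx": -7, "ty": 0, "tz": 0, "rx": 0, "ry": 0, "rz": 0}

```text
clock: 54.62
eef_pos: [0.6297, 0.1876, 0.0812]
tool_rot: [-3.14, -0.001, 1.514]
wrist_force: [0.9, 4.6, 1.3]
opening: 0.0597
```

>>> jog_arm:
  moves:
    - {"tx": -0.7, "ty": 0, "tz": 0, "rx": 0, "ry": 0, "rz": 0}
    - {"tx": -1.3, "ty": 0, "tz": 0, "rx": 0, "ry": 0, "rz": 0}
    - {"tx": -1.8, "ty": 0, "tz": 0, "rx": 0, "ry": 0, "rz": 0}
    - {"tx": 0, "ty": 0, "tz": 0, "rx": 0, "ry": 0, "rz": 0}
    - {"tx": 0, "ty": 0, "tz": 0, "rx": 0, "ry": 0, "rz": 0}

```text
clock: 55.25
eef_pos: [0.6292, 0.191, 0.0808]
tool_rot: [-3.139, -0.002, 1.517]
wrist_force: [0.6, 0.6, -0.9]
opening: 0.06
```

```bash
python3 - <<'E'
from h import *
im=snap('top');st()
for o in plates(im): print(o[0],topl(np.array(o[0][0])/1000).round(4),o[1].round(3))
E
```

```text
55.3 tcp [0.6292 0.19   0.0807] platen [0.1037 0.1126] [-3.139e+00 -1.000e-03  1.517e+00] F [ 0.1  0.2 -0.7] op 0.0603
((627.6513671875, 91.89623260498047), (134.8413543701172, 87.54457092285156), 86.92561340332031) [0.1073 0.0145] 0.09
```

>>> jog_arm:
  moves:
    - {"tx": -1.8, "ty": 0, "tz": 0, "rx": 0, "ry": 0, "rz": 0}
    - {"tx": -2.4, "ty": 0, "tz": 0, "rx": 0, "ry": 0, "rz": 0}
    - {"tx": -2.8, "ty": 0, "tz": 0, "rx": 0, "ry": 0, "rz": 0}
    - {"tx": 0, "ty": 0, "tz": 0, "rx": 0, "ry": 0, "rz": 0}
    - {"tx": 0, "ty": 0, "tz": 0, "rx": 0, "ry": 0, "rz": 0}

```text
clock: 55.92
eef_pos: [0.6295, 0.1908, 0.0811]
tool_rot: [-3.14, -0.002, 1.517]
wrist_force: [-0.4, -0.3, -0.8]
opening: 0.0601
```

>>> jog_arm:
  moves:
    - {"tx": -2.4, "ty": 0, "tz": 0, "rx": 0, "ry": 0, "rz": 0}
    - {"tx": -2.8, "ty": 0, "tz": 0, "rx": 0, "ry": 0, "rz": 0}
    - {"tx": -3.1, "ty": 0, "tz": 0, "rx": 0, "ry": 0, "rz": 0}
    - {"tx": 0, "ty": 0, "tz": 0, "rx": 0, "ry": 0, "rz": 0}
    - {"tx": 0, "ty": 0, "tz": 0, "rx": 0, "ry": 0, "rz": 0}

```text
clock: 56.55
eef_pos: [0.6295, 0.1916, 0.0811]
tool_rot: [-3.14, -0.003, 1.518]
wrist_force: [-0.1, -0.6, 0.3]
opening: 0.0603
```

>>> jog_arm:
  moves:
    - {"tx": -2.7, "ty": 0, "tz": 0, "rx": 0, "ry": 0, "rz": 0}
    - {"tx": -3.1, "ty": 0, "tz": 0, "rx": 0, "ry": 0, "rz": 0}
    - {"tx": -3.4, "ty": 0, "tz": 0, "rx": 0, "ry": 0, "rz": 0}
    - {"tx": 0, "ty": 0, "tz": 0, "rx": 0, "ry": 0, "rz": 0}
    - {"tx": 0, "ty": 0, "tz": 0, "rx": 0, "ry": 0, "rz": 0}

```text
clock: 57.18
eef_pos: [0.6294, 0.1928, 0.0811]
tool_rot: [-3.14, -0.003, 1.519]
wrist_force: [-0.3, 0.2, 0.0]
opening: 0.0604
```

>>> jog_arm:
  moves:
    - {"tx": 0, "ty": 0, "tz": 0, "rx": 0, "ry": 0, "rz": 0}
    - {"tx": 0, "ty": 0, "tz": 0, "rx": 0, "ry": 0, "rz": 0}
    - {"tx": 0, "ty": 0, "tz": 0, "rx": 0, "ry": 0, "rz": 0}
    - {"tx": 0, "ty": 0, "tz": 0, "rx": 0, "ry": 0, "rz": 0}
    - {"tx": 0, "ty": 0, "tz": 0, "rx": 0, "ry": 0, "rz": 0}

```text
clock: 57.8
eef_pos: [0.6296, 0.1887, 0.0811]
tool_rot: [-3.14, -0.001, 1.515]
wrist_force: [-0.1, -0.7, 0.2]
opening: 0.0599
```

```bash
python3 - <<'E'
from h import *
im=snap('top');st()
for o in plates(im): print(o[0],topl(np.array(o[0][0])/1000).round(4),o[1].round(3))
lean(im,.107)
E
```

```text
57.85 tcp [0.6296 0.1888 0.0811] platen [0.1042 0.1114] [-3.140e+00 -1.000e-03  1.515e+00] F [-0.4  0.8 -0.3] op 0.0598
lean 574 x [0.0676 0.1485] s [-0.074  0.054] n 0.0053 slope -0.101
```

>>> jog_arm:
  moves:
    - {"tx": 0, "ty": 0, "tz": -4, "rx": 0, "ry": 0, "rz": 0}
    - {"tx": 0, "ty": 0, "tz": -8, "rx": 0, "ry": 0, "rz": 0}
    - {"tx": -1, "ty": 0, "tz": -11.8, "rx": 0, "ry": 0, "rz": 0}
    - {"tx": -1, "ty": 0, "tz": -11.8, "rx": 0, "ry": 0, "rz": 0}
    - {"tx": -1, "ty": 0, "tz": -11.8, "rx": 0, "ry": 0, "rz": 0}
  fingers: 3

```text
clock: 58.48
eef_pos: [0.6289, 0.1787, 0.1987]
tool_rot: [-3.14, -0.001, 1.515]
wrist_force: [-0.4, 0.6, 0.6]
opening: 0.03
```

```bash
python3 - <<'E'
from h import *
im=snap('top');lean(im,.107);lean(snap('side'),.107)
plan([(pl(.108,.08,.20),down(PY-np.pi/4,-.26)),G(.108,.08)])
E
```

```text
lean 569 x [0.0678 0.1483] s [-0.072  0.054] n 0.0056 slope -0.1
lean few 2
t 58.58 at [0.6285 0.1789 0.1978] [-3.138e+00 -1.000e-03  1.516e+00] q [-0.3   0.55 -0.1   1.8   0.07  0.8  -0.48] F [ 1.1 -0.2  0.2] op 0.0298
t [-2.14, 0.44, -0.22] r [-0.25, -0.101, 0.778] rows 4.4
t [-2.31, 1.52, 3.3] r [-0.25, -0.301, 0.728] rows 4.4
```

>>> jog_arm:
  moves:
    - {"tx": -0.4, "ty": 0.1, "tz": 0, "rx": -0.05, "ry": -0.02, "rz": 0.16}
    - {"tx": -0.8, "ty": 0.2, "tz": 0, "rx": -0.1, "ry": -0.04, "rz": 0.32}
    - {"tx": -1.3, "ty": 0.3, "tz": 0, "rx": -0.15, "ry": -0.06, "rz": 0.48}
    - {"tx": -1.8, "ty": 0.4, "tz": -0.1, "rx": -0.2, "ry": -0.08, "rz": 0.64}
    - {"tx": -2.1, "ty": 0.4, "tz": -0.2, "rx": -0.25, "ry": -0.1, "rz": 0.778}

```text
clock: 59.2
eef_pos: [0.6315, 0.1573, 0.1999]
tool_rot: [2.88, -0.002, 0.728]
wrist_force: [0.6, -0.3, -0.9]
opening: 0.0299
```

>>> jog_arm:
  moves:
    - {"tx": -0.4, "ty": 0.3, "tz": 0.6, "rx": -0.05, "ry": -0.06, "rz": 0.15}
    - {"tx": -0.8, "ty": 0.6, "tz": 1.2, "rx": -0.1, "ry": -0.12, "rz": 0.3}
    - {"tx": -1.2, "ty": 0.9, "tz": 1.8, "rx": -0.15, "ry": -0.18, "rz": 0.45}
    - {"tx": -1.7, "ty": 1.2, "tz": 2.5, "rx": -0.2, "ry": -0.24, "rz": 0.6}
    - {"tx": -2.3, "ty": 1.5, "tz": 3.3, "rx": -0.25, "ry": -0.3, "rz": 0.728}

```text
clock: 59.82
eef_pos: [0.6298, 0.1259, 0.1716]
tool_rot: [2.617, -0.002, -0.055]
wrist_force: [0.2, -1.1, -0.7]
opening: 0.0301
```

>>> jog_arm:
  moves:
    - {"tx": 0, "ty": 0, "tz": 0, "rx": 0, "ry": 0, "rz": 0}
    - {"tx": 0, "ty": 0, "tz": 1, "rx": 0, "ry": 0, "rz": 0}
    - {"tx": 0, "ty": 0, "tz": 2, "rx": 0, "ry": 0, "rz": 0}
    - {"tx": 0, "ty": 0, "tz": 3, "rx": 0, "ry": 0, "rz": 0}
    - {"tx": 0, "ty": 0, "tz": 3, "rx": 0, "ry": 0, "rz": 0}

```text
clock: 60.45
eef_pos: [0.6292, 0.1093, 0.1465]
tool_rot: [2.619, -0.002, -0.053]
wrist_force: [-0.5, 1.0, 0.5]
opening: 0.0299
```

```bash
python3 - <<'E'
from h import *
snap('wrist','w10.png')
plan([G(.108,.02),G(.108)])
E
```

```text
t 60.5 at [0.6295 0.1097 0.1468] [ 2.62  -0.003 -0.053] q [-0.88  0.8   0.66  1.8   0.03  0.86 -1.98] F [-0.3 -0.   0. ] op 0.0301
t [-0.03, -0.02, 3.08] r [-0.002, -0.002, -0.002] rows 0.5
t [-0.0, -0.0, 2.0] r [0.0, -0.0, 0.0] rows 0.3
```

View pics/w10.png

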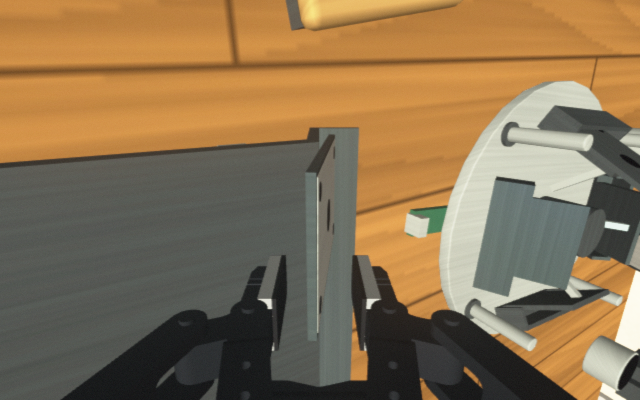

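Wrist picture: the plate edge at u≈313 lies between the pads (285 and 357), and the next rest at (530,240) is empty. Grasp.

>>> jog_arm:
  moves:
    - {"tx": 0, "ty": -0.1, "tz": 1.5, "rx": 0, "ry": 0, "rz": 0}
    - {"tx": 0, "ty": -0.1, "tz": 3, "rx": 0, "ry": 0, "rz": 0}
    - {"tx": 0, "ty": -0.1, "tz": 4, "rx": 0, "ry": 0, "rz": 0}
    - {"tx": 0, "ty": -0.1, "tz": 5.0, "rx": 0, "ry": 0, "rz": 0}
    - {"tx": 0, "ty": -0.1, "tz": 5.0, "rx": 0, "ry": 0, "rz": 0}

```text
clock: 61.12
eef_pos: [0.6282, 0.0855, 0.1024]
tool_rot: [2.619, -0.002, -0.053]
wrist_force: [-0.3, 0.8, -1.4]
opening: 0.0298
```

>>> jog_arm:
  moves:
    - {"tx": 0, "ty": 0, "tz": 0, "rx": 0, "ry": 0, "rz": 0}
    - {"tx": 0, "ty": 0, "tz": 0, "rx": 0, "ry": 0, "rz": 0}
    - {"tx": 0, "ty": 0, "tz": 0, "rx": 0, "ry": 0, "rz": 0}
    - {"tx": 0, "ty": 0, "tz": 0, "rx": 0, "ry": 0, "rz": 0}
    - {"tx": 0, "ty": 0, "tz": 0, "rx": 0, "ry": 0, "rz": 0}
  fingers: 0
  grip_force: 70

```text
clock: 61.75
eef_pos: [0.6288, 0.0836, 0.1052]
tool_rot: [2.616, -0.004, -0.054]
wrist_force: [-0.5, -5.4, 9.2]
opening: 0.0039
```

>>> jog_arm:
  moves:
    - {"tx": 0, "ty": 0, "tz": -2, "rx": 0, "ry": 0, "rz": 0}
    - {"tx": 0, "ty": 0, "tz": -5, "rx": 0, "ry": 0, "rz": 0}
    - {"tx": 0, "ty": 0, "tz": -8, "rx": 0, "ry": 0, "rz": 0}
    - {"tx": 0, "ty": 0, "tz": -10, "rx": 0, "ry": 0, "rz": 0}
    - {"tx": 0, "ty": 0, "tz": -10, "rx": 0, "ry": 0, "rz": 0}

```text
clock: 62.38
eef_pos: [0.6313, 0.1377, 0.1903]
tool_rot: [2.622, -0.005, -0.05]
wrist_force: [-0.1, -0.5, -6.0]
opening: 0.0038
```

```bash
python3 - <<'E'
from h import *
posts(snap('top'))
g=G(.108,.10);t=T(.15,.005)
mid=((g[0]+t[0])/2+[0,0,.02],down((PY+LD)/2-np.pi/2,0))
plan([mid,t,T(.05,.005)])
E
```

```text
posts [np.float64(37.5), np.float64(-52.6), np.float64(127.4), np.float64(-142.5)]
t 62.42 at [0.6307 0.1367 0.1894] [ 2.621 -0.003 -0.051] q [-0.92  0.76  0.68  1.75  0.04  0.97 -1.99] F [-0.1  0.6 -4.9] op 0.0042
t [-3.92, 21.06, 5.26] r [0.521, -0.015, 0.043] rows 3.5
t [-3.01, 20.82, -1.91] r [0.523, 0.012, 0.042] rows 3.4
t [0.0, -0.0, 10.0] r [0.0, -0.0, 0.0] rows 1.6
```

>>> jog_arm:
  moves:
    - {"tx": -0.8, "ty": 4, "tz": 1, "rx": 0.1, "ry": 0, "rz": 0}
    - {"tx": -1.6, "ty": 8, "tz": 2, "rx": 0.2, "ry": 0, "rz": 0.01}
    - {"tx": -2.4, "ty": 12, "tz": 3, "rx": 0.31, "ry": 0, "rz": 0.02}
    - {"tx": -3.2, "ty": 16.5, "tz": 4.2, "rx": 0.42, "ry": -0.01, "rz": 0.03}
    - {"tx": -3.9, "ty": 21, "tz": 5.3, "rx": 0.521, "ry": -0.015, "rz": 0.043}

```text
clock: 63.05
eef_pos: [0.5793, -0.0722, 0.248]
tool_rot: [-3.14, 0.002, -0.098]
wrist_force: [0.3, -0.5, -5.8]
opening: 0.0041
```

>>> jog_arm:
  moves:
    - {"tx": -0.6, "ty": 4, "tz": -0.4, "rx": 0.1, "ry": 0, "rz": 0.01}
    - {"tx": -1.2, "ty": 8, "tz": -0.8, "rx": 0.2, "ry": 0, "rz": 0.02}
    - {"tx": -1.8, "ty": 12, "tz": -1.2, "rx": 0.31, "ry": 0, "rz": 0.03}
    - {"tx": -2.4, "ty": 16.5, "tz": -1.7, "rx": 0.42, "ry": 0.01, "rz": 0.04}
    - {"tx": -3, "ty": 20.8, "tz": -1.9, "rx": 0.523, "ry": 0.012, "rz": 0.042}

```text
clock: 63.68
eef_pos: [0.5291, -0.2767, 0.2667]
tool_rot: [-2.617, 0.0, -0.142]
wrist_force: [1.7, -0.6, -5.6]
opening: 0.0042
```

>>> jog_arm:
  moves:
    - {"tx": 0, "ty": 0, "tz": 0, "rx": 0, "ry": 0, "rz": 0}
    - {"tx": 0, "ty": 0, "tz": 1.5, "rx": 0, "ry": 0, "rz": 0}
    - {"tx": 0, "ty": 0, "tz": 3, "rx": 0, "ry": 0, "rz": 0}
    - {"tx": 0, "ty": 0, "tz": 3, "rx": 0, "ry": 0, "rz": 0}
    - {"tx": 0, "ty": 0, "tz": 3, "rx": 0, "ry": 0, "rz": 0}

```text
clock: 64.3
eef_pos: [0.5333, -0.2585, 0.2417]
tool_rot: [-2.62, -0.0, -0.139]
wrist_force: [0.3, -0.2, -4.8]
opening: 0.0041
```

```bash
python3 - <<'E'
from h import *
plan([T(.05,.005),T(.02,.005),T(.007,.005)])
im=snap('side')
a=cv2.resize(im['color'][95:215,270:430],(640,480),interpolation=cv2.INTER_CUBIC)
cv2.imwrite('pics/s11.png',a[:,:,::-1])
c=cloud(im);d=c[...,:2]-A;r=d@ld;l=d@lx
n=(r-.118)*.866+(c[...,2]-.0494)*.5; u=-(r-.118)*.5+(c[...,2]-.0494)*.866
for a_,b_ in ((.12,.15),(.15,.18),(.18,.21),(.21,.24)):
  m=(n>-.005)&(n<.03)&(abs(l)<.08)&(u>a_)&(u<b_);print(a_,'n',np.median(n[m]).round(4),'l',np.percentile(l[m],[2,98]).round(4))
E
```

```text
t 64.3 at [ 0.5333 -0.2585  0.2417] [-2.62  -0.    -0.139] q [ 0.44  0.57  0.25  1.8  -0.64  1.17 -0.67] F [ 0.3 -0.2 -4.8] op 0.0041
t [-0.04, 0.07, 6.97] r [0.002, 0.0, 0.001] rows 1.1
t [-0.0, -0.0, 3.0] r [-0.0, 0.0, 0.0] rows 0.5
t [-0.0, -0.0, 1.3] r [-0.0, 0.0, 0.0] rows 0.2
0.12 n 0.0063 l [-0.0488  0.0394]
0.15 n 0.0066 l [-0.0494  0.0404]
0.18 n 0.0066 l [-0.0497  0.0386]
0.21 n 0.0072 l [-0.0505  0.0404]
```

View pics/s11.png

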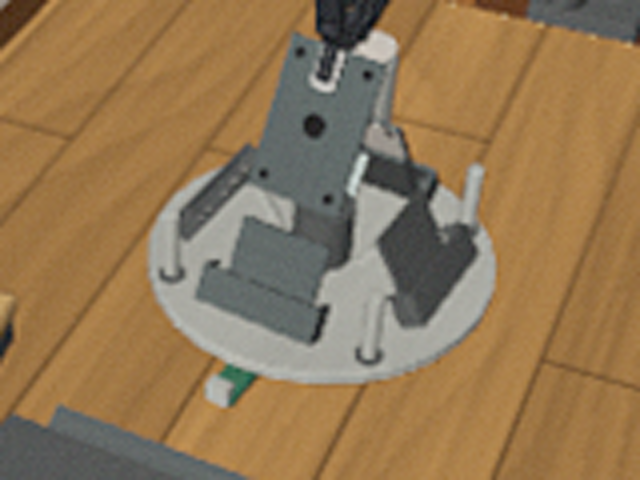

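Side crop: the picture matches plate 2's, with plates 1 and 2 standing on the far and +x rests. Lowering plate 3.

>>> jog_arm:
  moves:
    - {"tx": 0, "ty": 0.05, "tz": 2, "rx": 0, "ry": 0, "rz": 0}
    - {"tx": 0, "ty": 0.05, "tz": 4, "rx": 0, "ry": 0, "rz": 0}
    - {"tx": 0, "ty": 0.05, "tz": 5.5, "rx": 0, "ry": 0, "rz": 0}
    - {"tx": 0, "ty": 0.05, "tz": 7, "rx": 0, "ry": 0, "rz": 0}
    - {"tx": 0, "ty": 0.05, "tz": 7, "rx": 0, "ry": 0, "rz": 0}

```text
clock: 64.97
eef_pos: [0.5376, -0.2244, 0.18]
tool_rot: [-2.618, 0.001, -0.14]
wrist_force: [0.2, 0.2, -5.1]
opening: 0.0043
```

>>> jog_arm:
  moves:
    - {"tx": 0, "ty": 0, "tz": 1, "rx": 0, "ry": 0, "rz": 0}
    - {"tx": 0, "ty": 0, "tz": 2, "rx": 0, "ry": 0, "rz": 0}
    - {"tx": 0, "ty": 0, "tz": 3, "rx": 0, "ry": 0, "rz": 0}
    - {"tx": 0, "ty": 0, "tz": 3, "rx": 0, "ry": 0, "rz": 0}
    - {"tx": 0, "ty": 0, "tz": 3, "rx": 0, "ry": 0, "rz": 0}

```text
clock: 65.6
eef_pos: [0.54, -0.2107, 0.1547]
tool_rot: [-2.62, -0.0, -0.141]
wrist_force: [0.2, 0.5, -5.4]
opening: 0.004
```

>>> jog_arm:
  moves:
    - {"tx": 0, "ty": 0, "tz": 0.4, "rx": 0, "ry": 0, "rz": 0}
    - {"tx": 0, "ty": 0, "tz": 0.8, "rx": 0, "ry": 0, "rz": 0}
    - {"tx": 0, "ty": 0, "tz": 1.2, "rx": 0, "ry": 0, "rz": 0}
    - {"tx": 0, "ty": 0, "tz": 1.3, "rx": 0, "ry": 0, "rz": 0}
    - {"tx": 0, "ty": 0, "tz": 1.3, "rx": 0, "ry": 0, "rz": 0}

```text
clock: 66.22
eef_pos: [0.5421, -0.2066, 0.146]
tool_rot: [-2.621, -0.005, -0.144]
wrist_force: [-2.5, -9.2, 17.1]
opening: 0.0041
```

```bash
python3 - <<'E'
from h import *
plan([T(.007,.005),T(.007,0)])
E
```

```text
t 66.22 at [ 0.5421 -0.2066  0.146 ] [-2.621 -0.005 -0.144] q [ 0.4   0.66  0.19  1.92 -0.75  0.96 -0.59] F [-2.5 -9.2 17.1] op 0.0041
t [-0.19, -0.15, 0.35] r [0.003, -0.006, -0.001] rows 0.1
t [-0.0, 0.5, -0.0] r [-0.0, -0.0, 0.0] rows 0.1
```

>>> jog_arm:
  moves:
    - {"tx": 0, "ty": 0.1, "tz": -0.2, "rx": 0, "ry": 0, "rz": 0}
    - {"tx": 0, "ty": 0.3, "tz": -0.2, "rx": 0, "ry": 0, "rz": 0}
    - {"tx": 0, "ty": 0.5, "tz": -0.2, "rx": 0, "ry": 0, "rz": 0}
    - {"tx": 0, "ty": 0.5, "tz": -0.2, "rx": 0, "ry": 0, "rz": 0}
    - {"tx": 0, "ty": 0.5, "tz": -0.2, "rx": 0, "ry": 0, "rz": 0}

```text
clock: 66.85
eef_pos: [0.5414, -0.2083, 0.145]
tool_rot: [-2.616, -0.003, -0.14]
wrist_force: [0.5, -1.5, 16.0]
opening: 0.0043
```

>>> jog_arm:
  moves:
    - {"tx": 0, "ty": 0, "tz": 0, "rx": 0, "ry": 0, "rz": 0}
    - {"tx": 0, "ty": 0, "tz": 0, "rx": 0, "ry": 0, "rz": 0}
    - {"tx": 0, "ty": 0, "tz": 0, "rx": 0, "ry": 0, "rz": 0}
    - {"tx": 0, "ty": 0, "tz": 0, "rx": 0, "ry": 0, "rz": 0}
    - {"tx": 0, "ty": 0, "tz": 0, "rx": 0, "ry": 0, "rz": 0}
  fingers: 2

```text
clock: 67.47
eef_pos: [0.54, -0.2093, 0.1425]
tool_rot: [-2.619, -0.0, -0.14]
wrist_force: [0.0, 0.3, 0.0]
opening: 0.0202
```

>>> jog_arm:
  moves:
    - {"tx": 0, "ty": 0, "tz": -2, "rx": 0, "ry": 0, "rz": 0}
    - {"tx": 0, "ty": 0, "tz": -5, "rx": 0, "ry": 0, "rz": 0}
    - {"tx": 0, "ty": 0, "tz": -8, "rx": 0, "ry": 0, "rz": 0}
    - {"tx": 0, "ty": -3, "tz": -11, "rx": 0, "ry": 0, "rz": 0}
    - {"tx": 0, "ty": -6, "tz": -12, "rx": 0, "ry": 0, "rz": 0}

```text
clock: 68.1
eef_pos: [0.5391, -0.2181, 0.2782]
tool_rot: [-2.62, -0.002, -0.142]
wrist_force: [0.1, -0.3, -0.7]
opening: 0.0201
```

>>> jog_arm:
  moves:
    - {"tx": 0, "ty": -5, "tz": -3, "rx": 0, "ry": 0, "rz": 0}
    - {"tx": 0, "ty": -10, "tz": -6, "rx": 0, "ry": 0, "rz": 0}
    - {"tx": 0, "ty": -15, "tz": -6, "rx": 0, "ry": 0, "rz": 0}
    - {"tx": 0, "ty": -20, "tz": -6, "rx": 0, "ry": 0, "rz": 0}
    - {"tx": 0, "ty": -20, "tz": -6, "rx": 0, "ry": 0, "rz": 0}

```text
clock: 68.72
eef_pos: [0.5594, -0.0715, 0.4306]
tool_rot: [-2.618, -0.004, -0.135]
wrist_force: [-0.3, 0.1, -0.5]
opening: 0.0199
```

```bash
python3 - <<'E'
from h import *
st();s=snap('side');rest(s);im=snap('top');rest(im);posts(im)
w=cloud(im);w0=w
for u,v in [(341,124),(501,187)]: print(w[v,u].round(3))
# plate tops of the three occupied facets
for k in range(4):
    a=LD-k*np.pi/2;e=np.array([np.cos(a),np.sin(a)]);f=np.array([e[1],-e[0]])
    for nm,c in(('top',w),('side',cloud(s))):
        d=c[...,:2]-A;r=d@e;l=d@f;z=c[...,2]
        m=(abs(l)<.05)&(r>.02)&(r<.13)&(z>.135)&(z<.2);print(k,nm,m.sum(),np.percentile(z[m],[50,99]).round(3) if m.any() else '',np.percentile(l[m],[2,98]).round(3) if m.any() else '')
a=cv2.resize(im['color'][110:270,320:530],None,fx=2,fy=2,interpolation=cv2.INTER_CUBIC);b=cv2.resize(s['color'][95:255,230:440],None,fx=1.8,fy=2,interpolation=cv2.INTER_CUBIC)
cv2.imwrite('pics/f12.png',np.hstack([a,b])[:,:,::-1])
E
```

```text
68.72 tcp [ 0.5594 -0.0715  0.4306] platen [ 0.0477 -0.1522] [-2.618 -0.004 -0.135] F [-0.3  0.1 -0.5] op 0.0199
40 67 n [-0.0009  0.0021  0.0049] l [-0.049  0.04 ]
50 69 n [-0.0018  0.0018  0.0046] l [-0.049  0.04 ]
60 64 n [-0.0005  0.0022  0.0061] l [-0.05   0.038]
70 65 n [-0.0005  0.002   0.0051] l [-0.049  0.039]
80 65 n [-0.0012  0.0022  0.006 ] l [-0.049  0.039]
90 67 n [-0.001   0.0019  0.0046] l [-0.048  0.039]
100 65 n [-0.0005  0.0022  0.005 ] l [-0.049  0.041]
110 67 n [-0.0016  0.0029  0.006 ] l [-0.049  0.039]
120 72 n [-0.0015  0.002   0.0053] l [-0.047  0.057]
130 71 n [-0.0019  0.0027  0.0056] l [-0.049  0.054]
140 45 n [-0.0044  0.0016  0.0052] l [-0.048  0.049]
u top [0.1449 0.1516]
40 45 n [0.0042 0.0065 0.0081] l [-0.044  0.028]
50 49 n [0.0047 0.0062 0.0085] l [-0.043  0.03 ]
60 39 n [0.0049 0.0068 0.0087] l [-0.041  0.022]
70 45 n [0.0043 0.0064 0.0081] l [-0.044  0.015]
80 35 n [0.0053 0.0066 0.0085] l [-0.044  0.012]
90 43 n [0.0047 0.0066 0.0086] l [-0.045  0.008]
100 36 n [0.0043 0.0063 0.0081] l [-0.045  0.006]
110 39 n [0.0048 0.0064 0.0081] l [-0.044  0.006]
120 35 n [0.004  0.0058 0.0081] l [-0.044  0.005]
130 34 n [0.0047 0.0066 0.0087] l [-0.042  0.005]
140 42 n [0.0014 0.0055 0.0078] l [-0.043  0.005]
u top [0.1457 0.1466]
posts [np.float64(37.9), np.float64(127.1)]
[ 0.784 -0.013  0.057]
[ 0.506 -0.241  0.768]
0 top 208 [0.158 0.179] [-0.044  0.006]
0 side 333 [0.157 0.176] [-0.049  0.044]
1 top 0  
1 side 56 [0.172 0.177] [-0.049  0.046]
2 top 6 [0.178 0.18 ] [-0.006  0.008]
2 side 139 [0.16  0.177] [-0.046  0.047]
3 top 7 [0.175 0.178] [0.047 0.049]
3 side 16 [0.174 0.177] [-0.022  0.05 ]
```

View pics/f12.png

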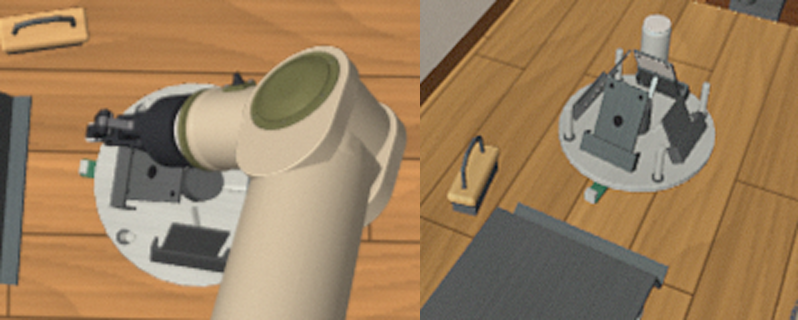

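Right half: three plates stand on three rests, dark side out at the loading side, and the platen is empty. The brush and oil can are in place. Left half: the hand is clear. Handing in.

```bash
python3 -c "
from h import *
print(env.hand_in());st()"
```

```text
the job is handed in; nothing more can be done
None
the job is handed in; nothing more can be done
```

The job is handed in at about 69 s of the 210 s allowed, with all three plates that were present each standing on its own rest; no verdict was reported.

**What was done:** Each plate was slid over the sloped edge until it tipped, gripped by its free top, turned over and lowered into the channel with its dark side out. The turntable was indexed one click clockwise after the first and second plates. The third plate was knocked a few centimetres aside partway through, so I measured it again before pushing it.

**Last checks:**
- **Plates:** all three tops read the same height (about 0.177 m). The last plate's face lay parallel to its rest, within about 1–2 mm.
- **Turntable:** the posts read 37.9° and 127.1°, within about 1° of their start angles, so it sits in a detent. The arm hid the other two posts in that picture.
- **Brush and oil can:** the brush's measured position had not moved. The can looked unmoved in the side picture only, because the arm hid it from the top camera.
- **Gripper:** it was well clear at handing in.

**One disagreement:** the plates read about 5 mm higher up the slope than the nominal figures. The empty rests and channel walls showed the same offset, so I took it as an offset in my reference position and not a plate standing short.

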